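# Change the split caul on a bending form

### The arm

A 6-joint arm with a two-finger parallel gripper is mounted at the origin on the work surface. World frame = base frame: x ahead of the robot, y to its left, z up, the work surface at z = 0. Lengths are in m, angles in rad, forces in N, time in s.
With the tool pointing down it reaches from about 0.375 to 0.9 m from the base axis. Payload 3.1 kg.
Tool frame: the origin (TCP) lies on the centre line of the jaws, within the pads' length; the fingertips stand 17 mm ahead of it and the grasp point (between the pads) lies 2 mm behind it; y points along the fingers, z is the direction in which the jaws open and shut, and the axes are right-handed (so a half turn about y gives the same grasp; the last joint's range is limited). The gripper opens to 85 mm and grips with 20 to 120 N. Pads are 22 mm wide; open, the fingers measure 114 mm over their backs; the gripper's body (76 mm by 85 mm) begins 54 mm behind the grasp point. The pads swing forward as they close: fully open they stand 13 mm farther back than shut.
Start: joints at [1.153, 0.527, 1.433, -0, 1.181, -0.178], TCP at [0.148, 0.607, 0.248] pointing down, gripper open.
Joint ranges: [-3.08, 3.08], [-0.75, 2.2], [0.22, 2.44], [-1.43, 4.57], [0, 2.65], [-2.85, 2.85]. Speed limits (rad/s): [2.79, 2.79, 3.14, 3.14, 3.14, 3.14].

### API

Orientations are given as a unit quaternion [x, y, z, w].
In Python, from station import manip gives the robot as it stands.
- The arm moves only by the shell command python3 -m handwheel 'ROWS' [FORCE]. ROWS is JSON, one flat list of numbers, 7 for each row, row after row: the shift along the tool's x, y, z in cm, then the turn, a rotation vector about the tool's x, y, z in rad, then the finger opening in cm, from 0 to 8.54. A call has 1 to 10 rows; each row is the pose to reach, as a shift and turn from the pose commanded when the call began, along the tool's axes at that moment; what a row does not reach only later rows make up. A row lasts 1/12 s, in which the tool goes at most 41.7 mm and 7.16 degrees, less where a joint would pass 70% of its speed; a pose out of reach is approached as far as the arm can. A call with a gripper value outside its range is refused whole. The fingers move at their own pace and stop on an object; FORCE is the grip in N (left out, the last holds). Time passes only in rows, so rows that repeat a pose let the fingers close. It gives the time, the measured TCP pose, the force and the opening at its end, in the units of the state.
- manip.sense(): the state, without advancing time (a new reading comes with each control period).
- manip.snapshot(name): name is "scene" or "top"; returns a dict with "frame" (420x560x3 uint8, red, green, blue), "depth" (420x560 float32, m along the optical axis (not along the pixel's ray), 0 where there is no reading), "camera_matrix" (3x3 intrinsics, pixels), "k1" (the pictures are not rectified: a ray, as slopes to the right and down, at radius r is drawn at 1 + k1 r^2 times it, then the intrinsics apply), "rvec" (rotation vector, rad) and "tvec" (3), from world to camera coordinates, as OpenCV has them. Camera axes: x right, y down, z forward; pixel columns grow to the right and rows downward; lengths in m; the calibration is good to about 2 mm. A picture is of the moment at which its call begins.
- manip.sign_off(): hands the job in, once; it reports no verdict.
The state is a dict: "t": time; "q": joint angles; "qd": joint speeds; "tau": joint torques, N m; "tcp_pos": TCP position; "tool_rot": TCP orientation; "force": force on the tool from outside, world axes, zero at the start; "ft_torque": the same for the moment, N m; "finger_gap": opening from 0.0 (shut) to 1.0 (fully open).
Only numpy, scipy, OpenCV 4.12 (cv2) and the standard library are available. Lean on these libraries where they do the work, as an engineer would, in place of code of your own. Each camera call takes 0.05 s, during which the arm holds its last target.

### The job

The clamping block (caul) balanced on top of the bending form has split: take it out from under the clamp screw and drop it into the scrap crate. Then set the sound caul from the bench in its place on the crown of the form, lying lengthwise along the crown and centred under the screw's pad, and leave it balanced there level, on its own. Leave the mallet, glue bottle and wax tin where they are.

Things in the scene. Friction and masses are not known exactly. Their poses are not given: they have to be found in the camera images.
- form: Bending form, fixed: half-round block of glued boards, 120 mm along x, 208 mm along y, under a bent ash strip and a steel strap 64 mm wide (x). The strap's outside is a smooth cylinder, radius 110 mm, axis along x at z = 18 mm, top at z = 128. Base board 18 mm thick: x -85 to 115, y -140 to 200 mm. Origin under the crown on the bench, z up; x points to the robot's right, y away from it.
- crown (a point): The place of the caul: on the steel surface at the top of the form, straight under the clamp screw, 128 mm above the bench. x along the crown line (the axis of the half round; it points to the robot's right, within about 25 degrees), y across it, away from the robot, z up. Beyond both ends of the crown (+x and -x) the space is free.
- pad (a point): Clamp screw, fixed, above the crown; it stays as it is. Origin: centre of the underside of its round pad (40 mm diameter, 10 mm thick), 98 mm above the crown, 60 mm above a caul's top, so a gripper pointing straight down strikes it: cauls pass with the tool leaning along the crown line. Screw 18 mm, T-bar 130 mm long along y at z = +175, boss 38 mm diameter from z = +50 to +105 mm.
- post (a point): Clamp post, fixed on the base board: upright steel bar of 26 mm diameter, collar 42 mm. Origin on its axis at the height of the clamp's arm; from the crown it is 70 mm to +x, 150 mm to +y, 176 mm up; the post ends 36 mm higher. The arm, 26 mm wide and 40 mm high, runs level and straight from here to the boss above the crown.
- split_center (a point): Split caul: loose hardwood block 96 mm long (x), 46 wide (y), 38 high (z), 0.1 kg; starts balanced on the crown, within 10 mm of the screw's axis, about in line. Origin: centre of the unbroken outline, half-way up. Whole, with parallel sides, from x = -48 to +7 mm; beyond, only a tapering tongue on the -y side is left. The whole end (-x) is on the robot's left.
- caul_center (a point): Sound caul: loose whole hardwood block 96 mm long (x), 46 wide (y), 38 high (z), about 0.12 kg, pencil line across the middle of its top. Starts lying on its sole on the bench, left or right of the form, +x to the robot's right within 25 degrees. Origin at its centre, half-way up; both ends are alike; the pencilled top stays up.
- crate: Scrap crate, fixed: open-topped slatted wooden box 220 mm (x) by 200 mm (y), rim 120 mm above the bench, walls 8 mm, a few low offcuts (up to 20 mm high) on its floor. Origin at the centre of its underside, z up. It stands on the other side of the form from the sound caul.
- mallet: Bystander: wooden mallet lying on the bench, head 62 (x) x 140 (y) x 85 mm. Origin on the bench under the middle of the head; the handle, 30 x 24 mm, runs along -x to 270 mm from there.
- glue: Bystander: plain white glue bottle standing upright, 64 mm diameter, 160 mm high. Origin at the centre of its underside.
- wax_tin: Bystander: flat round metal tin, 76 mm diameter, 38 mm high. Origin at the centre of its underside.
There are look-alikes about, which are no part of the job. What is shaped like the part that bears caul_center but pink or purple is not meant.

How it is judged:
On the way, in this order (a step that is already met when the one before it is completed fails the run):
1. the split caul lies in the scrap crate, let go (x of split_center in the frame of crate between -0.1 and 0.1 m and y of split_center in the frame of crate between -0.09 and 0.09 m and z of split_center in the frame of crate below 0.11 m and contact force between the fingers and split_caul below 0.1 N and linear speed of split_caul below 0.05 m/s), for 0.2 s.
2. the sound caul rests on the crown, let go and level (horizontal distance between caul_center and crown below 0.015 m and z of caul_center in the frame of crown between 0.013 and 0.025 m and angle between caul_center's own z axis and vertical below 0.12 rad and angle between the x axis of caul_center and the x axis of crown, either way round below 0.2 rad and contact force between caul and form above 0.3 N and contact force between the fingers and caul below 0.1 N), for 0.3 s.
At the end, for the whole second after the job is handed in: Sound caul released and still on the form: centre within 15 mm (from above) of the crown point, long side within 0.2 rad of the crown line, within 0.12 rad of level. Split caul released in the crate, centre between its walls and below its rim. Bystanders moved less than 30 mm (all of step 2 and linear speed of caul below 0.02 m/s and angular speed of caul below 0.15 rad/s and x of split_center in the frame of crate between -0.1 and 0.1 m and y of split_center in the frame of crate between -0.09 and 0.09 m and z of split_center in the frame of crate below 0.11 m and contact force between the fingers and split_caul below 0.1 N); the robot touches nothing.
It fails at once if the mallet is moved by more than 30 mm (distance of mallet from where it was at the start of the episode above 0.03 m).
It fails at once if the glue bottle is moved by more than 30 mm (distance of glue from where it was at the start of the episode above 0.03 m).
It fails at once if the wax tin is moved by more than 30 mm (distance of wax_tin from where it was at the start of the episode above 0.03 m).
It also fails if it takes over 70 s, if anything falls off the work surface, if the arm or the gripper's body presses on something with over 40 N, if the wrist force passes 120 N, or if a joint passes its speed limit or range.

## Working session

There is one attempt and no reset: what is moved stays moved. The work goes in short steps, Python scripts to look and compute and a shell command to move; the robot and the scene stay as the last step left them, time stands still between calls to the robot, and variables do not carry over. Pictures are saved under pics/ and viewed, and the job is handed in when it is done.

```bash
mkdir -p pics; ls
cat > h.py <<'E'
import numpy as np, cv2, pickle
def snap(name):
    from station import manip
    s=manip.snapshot(name); return s
def ray(s,u,v):
    K=np.array(s["camera_matrix"]);k=float(s["k1"])
    d=cv2.undistortPoints(np.array([[[u,v]]],float),K,np.array([k,0,0,0,0.]))[0,0]
    R=cv2.Rodrigues(np.array(s["rvec"],float))[0]
    t=np.array(s["tvec"],float).ravel()
    return -R.T@t, R.T@np.array([d[0],d[1],1.])
def plane(s,u,v,z):
    o,d=ray(s,u,v); return o+d*(z-o[2])/d[2]
def dep(s,u,v):
    o,d=ray(s,u,v); return o+d*float(s["depth"][int(round(v)),int(round(u))])
def proj(s,p):
    K=np.array(s["camera_matrix"]);k=float(s["k1"])
    return cv2.projectPoints(np.array([p],float),np.array(s["rvec"],float),np.array(s["tvec"],float),K,np.array([k,0,0,0,0.]))[0][0,0]
def cloud(s):
    K=np.array(s["camera_matrix"]);k=float(s["k1"]);h,w=s["depth"].shape
    uv=np.stack(np.meshgrid(np.arange(w),np.arange(h)),-1).reshape(-1,1,2).astype(float)
    d=cv2.undistortPoints(uv,K,np.array([k,0,0,0,0.]))[:,0]
    Z=s["depth"].reshape(-1,1); P=np.hstack([d*Z,Z])
    R=cv2.Rodrigues(np.array(s["rvec"],float))[0];t=np.array(s["tvec"],float).ravel()
    return ((P-t)@R).reshape(h,w,3)
E
python3 - <<'E'
from h import *
from station import manip
st=manip.sense(); print(st)
for n in("scene","top"):
    s=snap(n); pickle.dump(s,open(n+"0.pkl","wb")); cv2.imwrite(f"pics/{n}0.png",s["frame"][:,:,::-1])
    print(n,s["camera_matrix"],s["k1"],ray(s,280,210))
E
```

```text
pics
{'t': 0.0, 'q': array([ 1.15247656e+00,  5.28428120e-01,  1.43392433e+00,  1.78086836e-05,
        1.18137425e+00, -1.78497245e-01]), 'qd': array([-3.93099396e-04, -3.60951003e-04, -1.35261314e-04, -1.03517456e-03,
       -3.83581910e-04, -1.79710287e-05]), 'tau': array([-1.04082086e-03, -4.42370653e+01, -1.78023756e+01, -2.68462863e-04,
        8.60236818e-03, -7.76469182e-07]), 'tcp_pos': array([0.14813984, 0.60648743, 0.24734994]), 'tool_rot': array([ 0.70274799, -0.08481673,  0.08436196, -0.7013091 ]), 'force': array([-0.00318491,  0.18770584,  0.0476596 ]), 'ft_torque': array([-0.02246014,  0.05508308,  0.00952879]), 'finger_gap': 1.000574605142146}
scene [[409.02563065   0.         280.91163492]
 [  0.         409.02563065 208.02682837]
 [  0.           0.           1.        ]] -0.0996328701095302 (array([1.00964505, 0.55483889, 1.21073612]), array([-0.35575355, -0.41793141, -0.83594317]))
top [[489.81136782   0.         272.21155179]
 [  0.         489.81136782 211.29977357]
 [  0.           0.           1.        ]] -0.01188287557044435 (array([0.31912789, 0.05371461, 1.6206383 ]), array([ 0.17412647, -0.0193762 , -0.98466462]))
```

View pics/scene0.png

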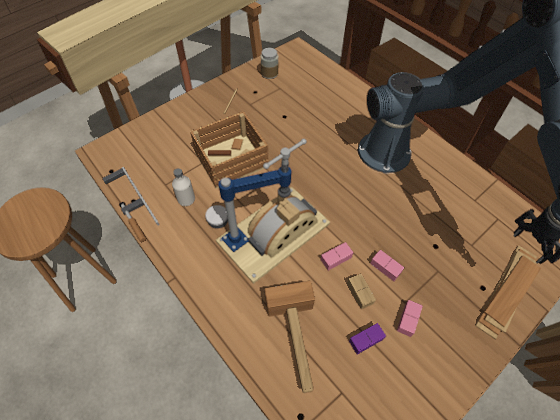

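View pics/top0.png

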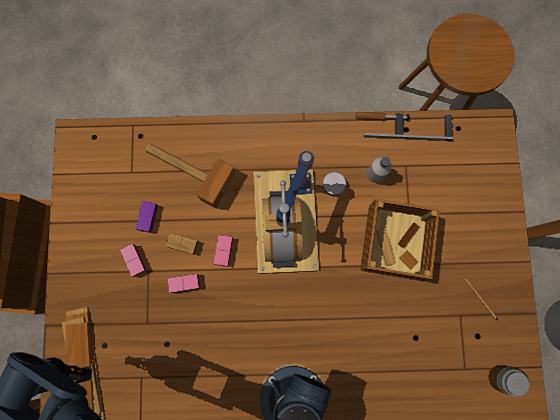

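The scene picture shows the form at about (285,222), the crate at (230,150) and the mallet at (290,300). In the top picture the candidates for the sound caul are tan (182,244), purple (147,216) and pink (133,261), (184,284), (224,251). By the description I choose the tan one at (182,244) top, (362,290) scene. I'll check it in close crops.

Run:
```python
from h import *
a=pickle.load(open("top0.pkl","rb"));b=pickle.load(open("scene0.pkl","rb"))
c=[cv2.resize(a["frame"][140:290,120:320],(800,600),interpolation=3)]
cv2.imwrite("pics/c1.png",c[0][:,:,::-1])
cv2.imwrite("pics/c2.png",cv2.resize(b["frame"][130:340,190:470],(800,600),interpolation=3)[:,:,::-1])
C=cloud(a)
np.set_printoptions(precision=4,suppress=True)
for u,v in((182,244),(285,220),(290,245),(277,212),(283,202),(285,235),(300,170),(100,300)):print(u,v,C[v,u])
D=cloud(b)
for u,v in((362,290),(295,209),(288,203)):print(u,v,D[v,u])
```

```text
182 244 [0.495  0.3436 0.0369]
285 220 [0.5077 0.018  0.4087]
290 245 [ 0.4757 -0.004   0.1085]
277 212 [0.5416 0.0365 0.3329]
283 202 [0.5544 0.0217 0.4052]
285 235 [0.4705 0.019  0.4044]
300 170 [ 0.6571 -0.0292  0.3267]
100 300 [0.3221 0.6161 0.0025]
362 290 [0.5032 0.3535 0.0361]
295 209 [0.5271 0.0587 0.1656]
288 203 [0.5285 0.0273 0.164 ]
```

View pics/c1.png

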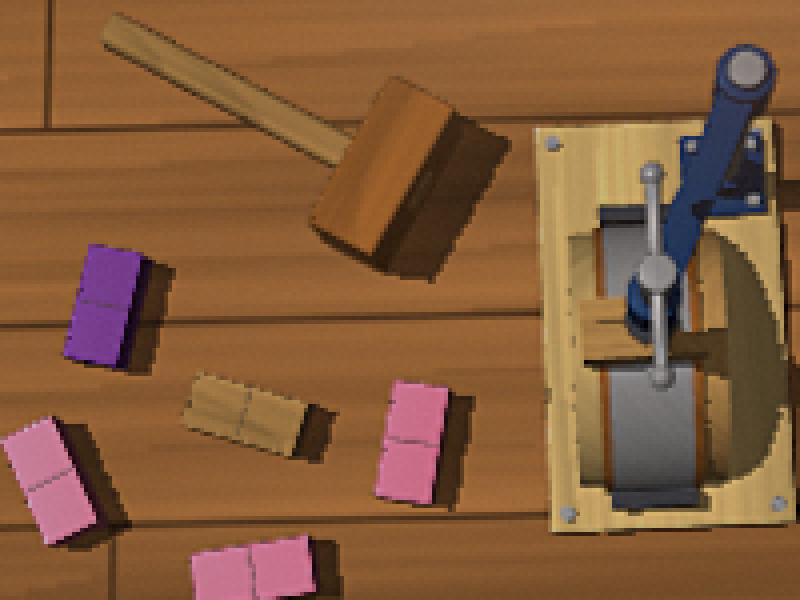

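View pics/c2.png

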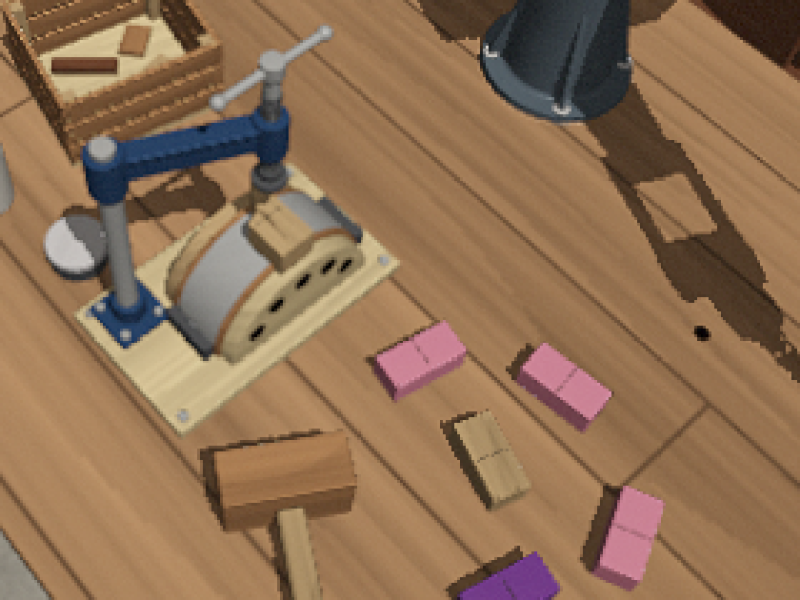

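The close crop confirms it. The block at top (182,244) is plain tan with a pencil line across the middle, and its pink and purple neighbours are lookalikes. The split caul's whole end points left, at about top (268,222). Next I measure everything.

Run:
```python
from h import *
np.set_printoptions(precision=4,suppress=True)
a=pickle.load(open("top0.pkl","rb"));b=pickle.load(open("scene0.pkl","rb"))
# base board via depth+geometry: points with z~.018 in both clouds
for s,nm in((a,'top'),(b,'scene')):
    C=cloud(s); hsv=cv2.cvtColor(s["frame"],cv2.COLOR_RGB2HSV)
    m=(C[...,2]>.008)&(C[...,2]<.028)&(C[...,1]<.17)&(C[...,1]>-.17)&(C[...,0]>.3)&(C[...,0]<.8)&(hsv[...,2]>110)
    m=cv2.morphologyEx(m.astype(np.uint8),cv2.MORPH_OPEN,np.ones((2,2)))
    n,l,st,_=cv2.connectedComponentsWithStats(m); 
    P=C[m>0]; r=cv2.minAreaRect(P[:,:2].astype(np.float32)*1000); print(nm,'base',len(P),r,cv2.boxPoints(r))
    # sound caul: z 0.03-.045
    m=(C[...,2]>.030)&(C[...,2]<.045)&(C[...,1]>.2)&(C[...,1]<.5)&(C[...,0]>.40)&(C[...,0]<.6)&(hsv[...,0]>10)&(hsv[...,0]<28)
    n,l,st,ce=cv2.connectedComponentsWithStats(m.astype(np.uint8))
    for i in range(1,n):
        if st[i,4]>80:
            P=C[l==i]; r=cv2.minAreaRect(P[:,:2].astype(np.float32)*1000); print(nm,'caul',st[i,4],ce[i],r,np.median(P[:,2]))
    m=(C[...,2]>.155)&(C[...,2]<.175)&(C[...,1]>-.1)&(C[...,1]<.12)&(C[...,0]>.40)&(C[...,0]<.65)&(hsv[...,1]>50)
    P=C[m]; r=cv2.minAreaRect(P[:,:2].astype(np.float32)*1000); print(nm,'split',len(P),r,cv2.boxPoints(r),np.median(P[:,2]))
    m=(C[...,2]>.1)&(C[...,2]<.13)&(C[...,1]<-.2)&(C[...,0]>.3)&(C[...,0]<.7)
    P=C[m]; r=cv2.minAreaRect(P[:,:2].astype(np.float32)*1000); print(nm,'crate',len(P),r,cv2.boxPoints(r))
# manual corners
for u,v in((253.3,172),(258,273),(319.3,270.5),(313.7,170)): print('basecorner',plane(a,u-.4,v-.4,.018))
print('postcap',plane(a,120+748/4-.4,140+68/4-.4,.34),'screw top',plane(a,120+657/4-.4,140+272/4-.4,.405))
print('tbar ends',plane(a,120+651/4-.4,140+173/4-.4,.401),plane(a,120+661/4-.4,140+377/4-.4,.401))
```

```text
top base 2088 ((528.21533203125, 0.043914794921875), (415.83953857421875, 200.5398406982422), 1.197839379310608) [[ 318.2449   95.9454]
 [ 322.4371 -104.5506]
 [ 738.1858  -95.8576]
 [ 733.9935  104.6384]]
top caul 404 [180.8119 243.1683] ((498.1884460449219, 347.861083984375), (98.05360412597656, 45.73076629638672), 72.24015808105469) 0.0379751782639417
top split 258 ((541.9466552734375, 23.96468162536621), (46.90721893310547, 94.71593475341797), 2.5992093086242676) [[516.3695  70.2103]
 [520.6648 -24.4082]
 [567.5238 -22.281 ]
 [563.2285  72.3375]] 0.16668118047459868
top crate 1076 ((532.150390625, -359.50201416015625), (204.40005493164062, 318.6705627441406), 81.06403350830078) [[ 358.8742 -435.712 ]
 [ 673.677  -485.2112]
 [ 705.4265 -283.2921]
 [ 390.6238 -233.7928]]
scene base 1949 ((765.9889526367188, 155.15350341796875), (867.4431762695312, 352.1497497558594), 36.53736114501953) [[ 312.6815   38.4094]
 [ 522.3328 -244.5319]
 [1219.2964  271.8976]
 [1009.6451  554.8389]]
scene caul 458 [361.6834 289.369 ] ((502.171875, 350.7636413574219), (98.66893005371094, 48.38079071044922), 74.49747467041016) 0.037746740877920626
scene split 323 ((546.9813232421875, 28.03124237060547), (48.797821044921875, 95.76407623291016), 2.1241352558135986) [[520.8245  74.976 ]
 [524.3739 -20.7222]
 [573.1382 -18.9136]
 [569.5887  76.7847]] 0.1648764183274425
scene crate 1418 ((536.7445068359375, -743.801513671875), (1000.4459228515625, 393.7341003417969), 85.3880615234375) [[  300.2937 -1226.5754]
 [  692.7529 -1258.2343]
 [  773.1953  -261.0276]
 [  380.7361  -229.3688]]
basecorner [0.7361 0.1099 0.018 ]
basecorner [0.3977 0.1006 0.018 ]
basecorner [ 0.4009 -0.099   0.018 ]
basecorner [ 0.7381 -0.0938  0.018 ]
postcap [ 0.6906 -0.0475  0.34  ] screw top [0.54   0.0199 0.405 ]
tbar ends [0.605  0.0218 0.401 ] [0.4738 0.0192 0.401 ]
```

```bash
cat >> h.py <<'E'
from scipy.spatial.transform import Rotation as Ro
np.set_printoptions(precision=4,suppress=True)
def tool(xdir,theta,sgn=1):
    xd=np.array([xdir[0],xdir[1],0.]);xd/=np.linalg.norm(xd)
    a=xd*np.sin(theta)-np.array([0,0,np.cos(theta)])
    z=sgn*np.array([-xd[1],xd[0],0.])
    return Ro.from_matrix(np.column_stack([np.cross(a,z),a,z]))
def goal(pos,R,cur=None):
    from station import manip
    st=manip.sense(); p=np.array(st["tcp_pos"]);Rc=Ro.from_quat(st["tool_rot"])
    sh=Rc.inv().apply(np.array(pos)-p)*100; rv=(Rc.inv()*R).as_rotvec()
    print("shift cm",sh.round(2),"rot",rv.round(3),"deg",np.degrees(np.linalg.norm(rv)).round(1),"q",st["q"].round(2),"t",round(st["t"],2),"gap",round(st["finger_gap"],3))
XF=np.array([.024,-1,0]);XF/=np.linalg.norm(XF);YF=np.array([1,.024,0]);YF/=np.linalg.norm(YF)
CROWN=np.array([.5387,.0193,.128])
SPL=np.array([.542,.024,.147]);XS=np.array([.045,-.999,0]);
CAUL=np.array([.4985,.348,.019]);XC=np.array([-.305,-.952,0])
def grasp(c,xd,theta,dx,dz,back=0,sgn=1):
    R=tool(xd,theta,sgn);a=R.apply([0,1,0]);xd=xd/np.linalg.norm(xd)
    return c+xd*dx+np.array([0,0,dz])+a*(.002-back),R
E
python3 - <<'E'
from h import *
from station import manip
st=manip.sense(); print(Ro.from_quat(st["tool_rot"]).as_matrix())
for sg in(1,-1):
    p,R=grasp(SPL,XS,np.radians(50),-.022,.006,.13,sg); print(sg,p); goal(p,R)
    goal([.42,.4,.28],tool(XS,0.35,sg))
E
```

```text
[[ 0.9714 -0.0008  0.2375]
 [-0.2375 -0.0018  0.9714]
 [-0.0003 -1.     -0.0019]]
1 [0.5366 0.1439 0.2353]
shift cm [ 48.72   1.27 -35.71] rot [-0.557  1.199 -0.745] deg 87.0 q [ 1.15  0.53  1.43 -0.    1.18 -0.18] t 0.1 gap 0.997
shift cm [ 31.31  -3.24 -13.62] rot [-0.223  1.272 -0.299] deg 76.0 q [ 1.15  0.53  1.43 -0.    1.18 -0.18] t 0.1 gap 0.997
-1 [0.5366 0.1439 0.2353]
shift cm [ 48.72   1.27 -35.71] rot [-0.802 -1.722  0.6  ] deg 114.1 q [ 1.15  0.53  1.43 -0.    1.18 -0.18] t 0.1 gap 0.997
shift cm [ 31.31  -3.24 -13.62] rot [-0.323 -1.834  0.241] deg 107.6 q [ 1.15  0.53  1.43 -0.    1.18 -0.18] t 0.1 gap 0.997
```

```bash
python3 -m handwheel '[15,-3,-6,-0.1,0.6,-0.15,8.5, 31.3,-3.2,-13.6,-0.223,1.272,-0.299,8.5, 31.3,-3.2,-13.6,-0.223,1.272,-0.299,8.5, 31.3,-3.2,-13.6,-0.223,1.272,-0.299,8.5, 31.3,-3.2,-13.6,-0.223,1.272,-0.299,8.5, 31.3,-3.2,-13.6,-0.223,1.272,-0.299,8.5, 31.3,-3.2,-13.6,-0.223,1.272,-0.299,8.5, 31.3,-3.2,-13.6,-0.223,1.272,-0.299,8.5, 31.3,-3.2,-13.6,-0.223,1.272,-0.299,8.5, 31.3,-3.2,-13.6,-0.223,1.272,-0.299,8.5]'
python3 - <<'E'
from h import *
p,R=grasp(SPL,XS,np.radians(50),-.022,.006,.13,1); print(p); goal(p,R)
goal(p+[0,.03,.04],R)
E
```

```text
t: 0.93
tcp_pos: [0.423, 0.3982, 0.2803]
tool_rot: [0.6, -0.381, 0.551, -0.438]
force: [0.3, 0.9, 0.3]
finger_gap: 0.996
[0.5366 0.1439 0.2353]
shift cm [23.59 12.83  8.62] rot [-0.028  0.057 -0.539] deg 31.1 q [ 0.69  0.53  1.37 -0.27  1.44  0.65] t 0.93 gap 0.996
shift cm [22.08  8.08  8.9 ] rot [-0.028  0.057 -0.539] deg 31.1 q [ 0.69  0.53  1.37 -0.27  1.44  0.65] t 0.93 gap 0.996
```

```bash
python3 -m handwheel '[22,8,8.9,-0.028,0.057,-0.539,8.5, 22,8,8.9,-0.028,0.057,-0.539,8.5, 22,8,8.9,-0.028,0.057,-0.539,8.5, 22,8,8.9,-0.028,0.057,-0.539,8.5, 22,8,8.9,-0.028,0.057,-0.539,8.5, 22,8,8.9,-0.028,0.057,-0.539,8.5, 22,8,8.9,-0.028,0.057,-0.539,8.5, 22,8,8.9,-0.028,0.057,-0.539,8.5, 22,8,8.9,-0.028,0.057,-0.539,8.5]'
python3 - <<'E'
from h import *
p,R=grasp(SPL,XS,np.radians(50),-.022,.006,.05,1); print(p); goal(p,R)
s=snap("scene");cv2.imwrite("pics/s1.png",s["frame"][:,:,::-1])
E
```

```text
t: 1.68
tcp_pos: [0.5358, 0.1787, 0.2747]
tool_rot: [0.672, -0.225, 0.656, -0.261]
force: [0.4, 0.7, -0.2]
finger_gap: 0.997
[0.5394 0.0827 0.1839]
shift cm [-0.75 13.2  -0.14] rot [-0.006  0.009 -0.003] deg 0.6 q [ 0.47  0.65  1.42 -0.77  1.54  0.63] t 1.68 gap 0.997
```

View pics/s1.png

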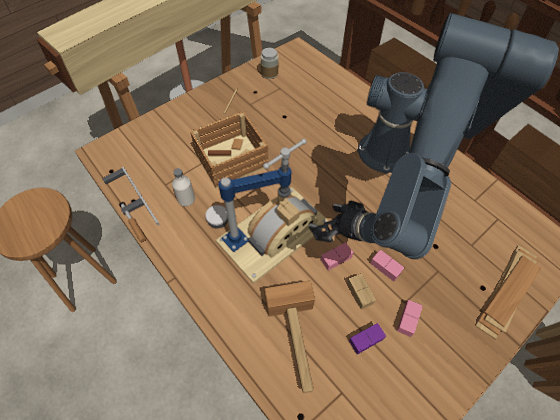

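The gripper at (345,225) is lined up with the left end of the form, leaning along the crown, and clear of the T-bar. I advance.

```bash
python3 -m handwheel '[-0.7,4,-0.1,-0.006,0.009,-0.003,8.5, -0.7,8,-0.1,-0.006,0.009,-0.003,8.5, -0.7,11,-0.1,-0.006,0.009,-0.003,8.5, -0.7,13.2,-0.1,-0.006,0.009,-0.003,8.5, -0.7,13.2,-0.1,-0.006,0.009,-0.003,8.5]'
python3 - <<'E'
from h import *
p,R=grasp(SPL,XS,np.radians(50),-.022,.006,.0,1); print(p); goal(p,R)
for n in("scene","top"):
    s=snap(n);pickle.dump(s,open(n+"2.pkl","wb"))
    f=s["frame"][170:275,260:400] if n=="scene" else s["frame"][170:275,230:370]
    cv2.imwrite(f"pics/{n}2.png",cv2.resize(f,(800,600),interpolation=3)[:,:,::-1])
E
```

```text
t: 2.15
tcp_pos: [0.5379, 0.0809, 0.1821]
tool_rot: [0.672, -0.227, 0.657, -0.255]
force: [-0.6, 0.3, -0.4]
finger_gap: 0.995
[0.5411 0.0444 0.1517]
shift cm [0.01 4.75 0.17] rot [0.004 0.004 0.002] deg 0.4 q [ 0.32  0.73  1.6  -0.88  1.28  0.75] t 2.15 gap 0.995
```

View pics/scene2.png

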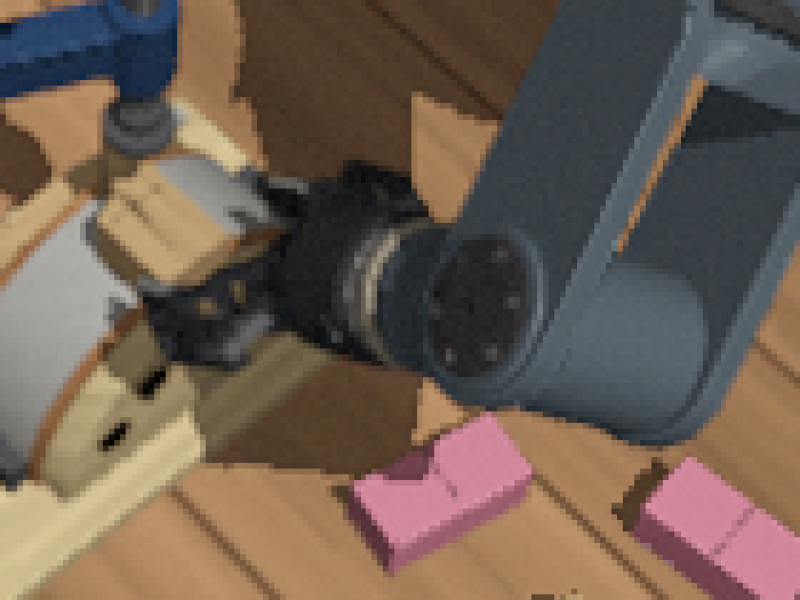

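View pics/top2.png

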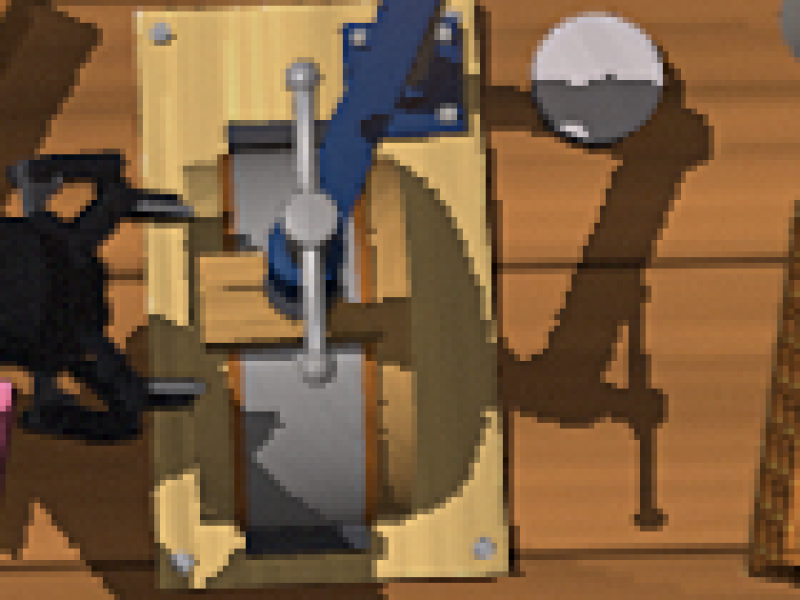

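The fingers straddle the whole end evenly in the top crop (fingers at rows 210 and 390, block at 250–345). I go in and close.

```bash
python3 -m handwheel '[0,2.5,0.1,0,0,0,8.5, 0,4.7,0.15,0.004,0.004,0.002,8.5, 0,4.7,0.15,0.004,0.004,0.002,8.5, 0,4.7,0.15,0.004,0.004,0.002,6, 0,4.7,0.15,0.004,0.004,0.002,4, 0,4.7,0.15,0.004,0.004,0.002,3, 0,4.7,0.15,0.004,0.004,0.002,3, 0,4.7,0.15,0.004,0.004,0.002,3, 0,4.7,0.15,0.004,0.004,0.002,3, 0,4.7,0.15,0.004,0.004,0.002,3]' 45
python3 - <<'E'
from h import *
p,R=grasp(SPL,XS,np.radians(50),-.022,.006,.0,1); print(p); goal(p,R)
goal(p+[0,.03,.012],R)
s=snap("scene");f=s["frame"][170:275,260:400]
cv2.imwrite(f"pics/s3.png",cv2.resize(f,(800,600),interpolation=3)[:,:,::-1])
E
```

```text
t: 3.08
tcp_pos: [0.5442, 0.0472, 0.1557]
tool_rot: [0.667, -0.225, 0.661, -0.259]
force: [-0.2, 2.8, 6.0]
finger_gap: 0.531
[0.5411 0.0444 0.1517]
shift cm [-0.13  0.45 -0.33] rot [-0.007 -0.005 -0.001] deg 0.5 q [ 0.27  0.76  1.65 -0.93  1.19  0.8 ] t 3.08 gap 0.531
shift cm [-1.14 -2.62 -0.18] rot [-0.007 -0.005 -0.001] deg 0.5 q [ 0.27  0.76  1.65 -0.93  1.19  0.8 ] t 3.08 gap 0.531
```

View pics/s3.png

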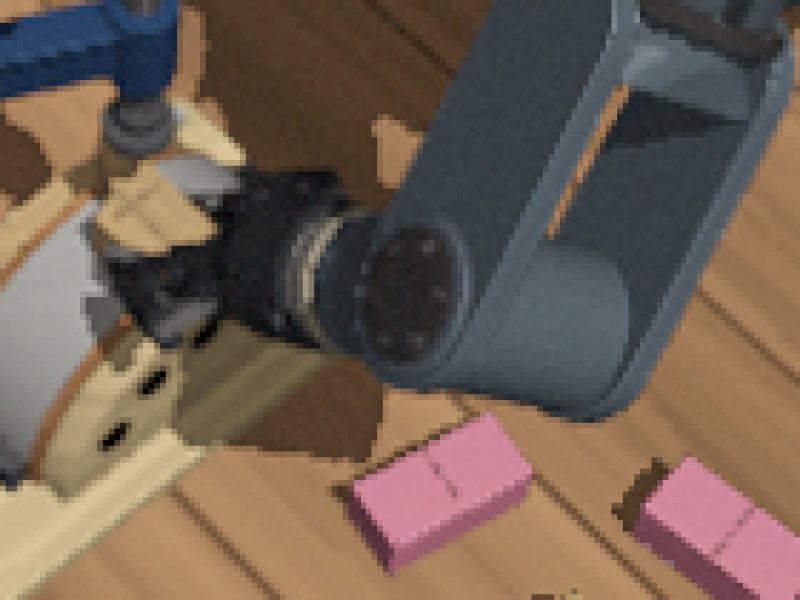

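Run:
```python
from h import *
from station import manip
p=np.array(manip.sense()["tcp_pos"]);R=tool(XS,np.radians(50))
for d in([0,.03,.01],[0,.07,.025],[0,.11,.05],[0,.15,.08],[-.02,.16,.30]): goal(p+d,R)
```

```text
shift cm [-1.16 -2.94  0.15] rot [-0.007 -0.005 -0.001] deg 0.5 q [ 0.27  0.76  1.65 -0.93  1.19  0.8 ] t 3.13 gap 0.532
shift cm [-2.59 -6.96  0.35] rot [-0.007 -0.005 -0.001] deg 0.5 q [ 0.27  0.76  1.65 -0.93  1.19  0.8 ] t 3.13 gap 0.532
shift cm [ -3.25 -11.62   0.56] rot [-0.007 -0.005 -0.001] deg 0.5 q [ 0.27  0.76  1.65 -0.93  1.19  0.8 ] t 3.13 gap 0.532
shift cm [ -3.52 -16.61   0.78] rot [-0.007 -0.005 -0.001] deg 0.5 q [ 0.27  0.76  1.65 -0.93  1.19  0.8 ] t 3.13 gap 0.532
shift cm [ 12.63 -31.62  -0.98] rot [-0.007 -0.005 -0.001] deg 0.5 q [ 0.27  0.76  1.65 -0.93  1.19  0.8 ] t 3.13 gap 0.532
```

```bash
python3 -m handwheel '[-1.2,-2.9,0.1,0,0,0,3, -2.6,-7,0.3,0,0,0,3, -3.2,-11.6,0.5,0,0,0,3, -3.5,-16.6,0.7,0,0,0,3, -3.5,-16.6,0.7,0,0,0,3]' 45
python3 - <<'E'
from h import *
# crate geometry
a=pickle.load(open("top0.pkl","rb"))
f=cv2.resize(a["frame"][190:295,350:460],(628,600),interpolation=3);cv2.imwrite("pics/crate.png",f[:,:,::-1])
s=snap("scene");cv2.imwrite("pics/s4.png",s["frame"][:,:,::-1])
goal([.53,.21,.48],tool(XS,np.radians(10)))
E
```

```text
t: 3.55
tcp_pos: [0.5441, 0.201, 0.2371]
tool_rot: [0.666, -0.226, 0.661, -0.262]
force: [0.9, 0.2, -0.6]
finger_gap: 0.531
shift cm [ 17.89 -16.4   -1.07] rot [-0.016 -0.002  0.692] deg 39.6 q [ 0.5   0.72  1.39 -0.76  1.51  0.69] t 3.6 gap 0.533
```

View pics/crate.png

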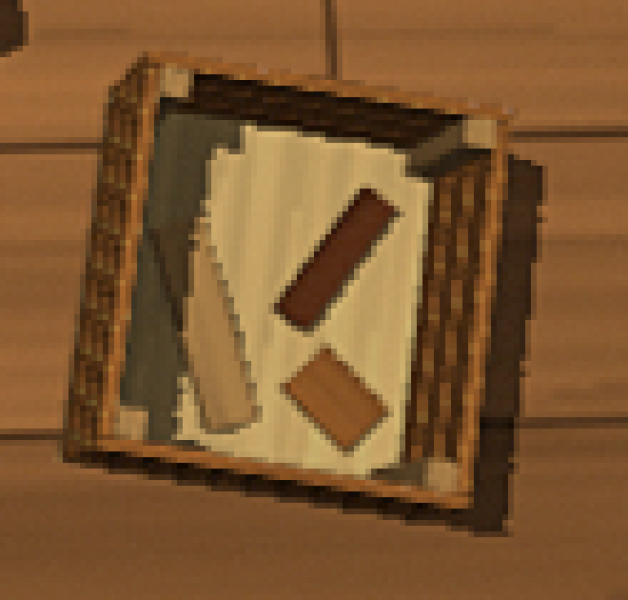

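View pics/s4.png

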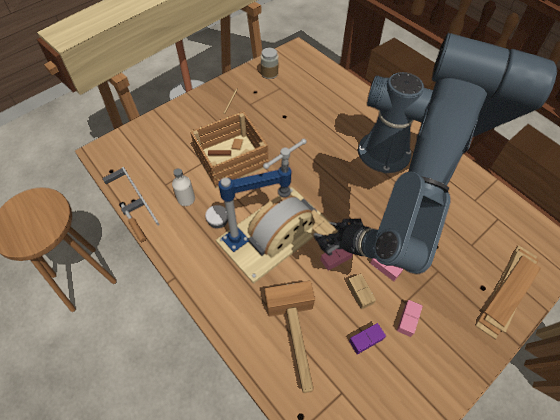

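Run:
```python
from h import *
a=pickle.load(open("top0.pkl","rb"))
P=[plane(a,350+u/5.71-.4,190+v/5.71-.4,.12)[:2] for u,v in((148,54),(510,112),(470,508),(95,452))]
print(P,np.mean(P,0),np.linalg.norm(P[0]-P[1]),np.linalg.norm(P[1]-P[2]))
R=tool(XS,np.radians(30))
goal([.50,.22,.52],R)
```

```text
[array([ 0.6119, -0.2752]), array([ 0.5748, -0.4709]), array([ 0.3614, -0.4319]), array([ 0.3961, -0.2337])] [ 0.4861 -0.3529] 0.1992300236920529 0.21687946050704277
shift cm [ 20.22 -19.89  -3.96] rot [-0.015 -0.004  0.342] deg 19.6 q [ 0.5   0.72  1.39 -0.76  1.51  0.69] t 3.6 gap 0.533
```

```bash
python3 -m handwheel '[3,-3,-0.6,0,0,0.05,3, 6,-6,-1.2,0,0,0.1,3, 10,-10,-2,0,0,0.2,3, 13,-13,-3,0,0,0.3,3, 17,-17,-3.5,-0.015,-0.004,0.342,3, 20.2,-19.9,-4,-0.015,-0.004,0.342,3, 20.2,-19.9,-4,-0.015,-0.004,0.342,3, 20.2,-19.9,-4,-0.015,-0.004,0.342,3]' 45
python3 - <<'E'
from h import *
R=tool(XS,np.radians(25))
for y in(-.05,-.33): goal([.50,y,.52],R)
goal([.49,-.33,.5],tool([-.05,-1,0],np.radians(15)))
s=snap("top");cv2.imwrite("pics/t5.png",s["frame"][:,:,::-1])
E
```

```text
t: 4.27
tcp_pos: [0.5009, 0.2159, 0.5252]
tool_rot: [0.617, -0.34, 0.608, -0.366]
force: [-0.1, 0.6, 0.3]
finger_gap: 0.534
shift cm [22.74 13.76 -1.09] rot [-0.003 -0.01   0.089] deg 5.1 q [ 0.44  0.34  1.1  -0.51  1.88  0.29] t 4.27 gap 0.534
shift cm [46.96 27.77 -2.15] rot [-0.003 -0.01   0.089] deg 5.1 q [ 0.44  0.34  1.1  -0.51  1.88  0.29] t 4.27 gap 0.534
shift cm [45.93 29.48 -3.16] rot [-0.04   0.079  0.263] deg 15.9 q [ 0.44  0.34  1.1  -0.51  1.88  0.29] t 4.27 gap 0.534
```

View pics/t5.png

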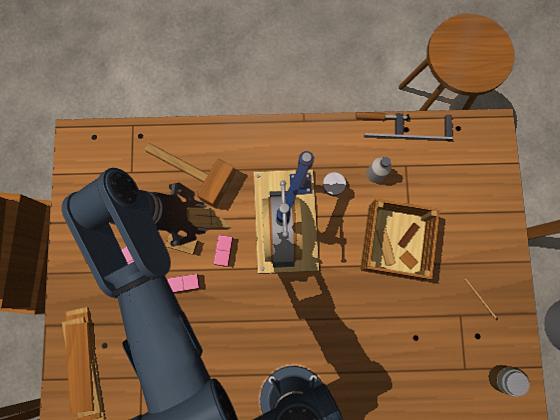

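The split caul is held at (205,220). I carry it over the clamp at z = 0.52.

```bash
python3 -m handwheel '[4,2.4,-0.2,0,0,0.02,3, 8,4.8,-0.4,0,0,0.04,3, 12,7.2,-0.6,0,0,0.06,3, 15.4,9.2,-0.8,0,0,0.08,3, 19,11.4,-0.9,0,0,0.1,3, 22.7,13.8,-1.1,0,-0.01,0.11,3, 26,15.7,-1.3,0,0,0.13,3, 30,18,-1.5,0,0,0.15,3, 34,20.5,-1.7,-0.02,0.03,0.17,3, 38,23,-2,-0.02,0.04,0.2,3]' 45
python3 -m handwheel '[4,2.5,-0.5,-0.01,0.03,0.04,3, 8,6.5,-1.2,-0.02,0.04,0.06,3, 8,6.5,-1.2,-0.02,0.04,0.06,3, 8,6.5,-1.2,-0.02,0.04,0.06,3]' 45
python3 - <<'E'
from h import *
R=tool([-.05,-1,0],np.radians(15))
goal([.49,-.325,.2],R);goal([.49,-.325,.3],R)
s=snap("top");cv2.imwrite("pics/t6.png",s["frame"][:,:,::-1])
E
```

```text
t: 5.15
tcp_pos: [0.497, -0.2019, 0.5077]
tool_rot: [0.577, -0.417, 0.572, -0.408]
force: [0.8, -0.0, 0.1]
finger_gap: 0.531
t: 5.48
tcp_pos: [0.4823, -0.3007, 0.4688]
tool_rot: [0.557, -0.451, 0.566, -0.408]
force: [0.1, -0.8, -1.0]
finger_gap: 0.533
shift cm [-4.72 26.53  1.63] rot [0.028 0.001 0.003] deg 1.6 q [-0.64  0.24  1.31 -0.24  1.47 -0.58] t 5.48 gap 0.533
shift cm [-2.11 16.88  1.36] rot [0.028 0.001 0.003] deg 1.6 q [-0.64  0.24  1.31 -0.24  1.47 -0.58] t 5.48 gap 0.533
```

View pics/t6.png

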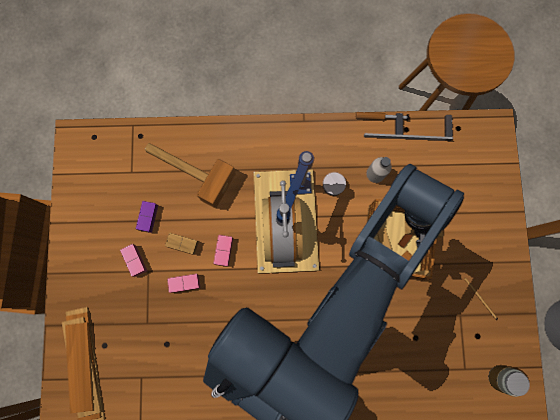

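```bash
python3 -m handwheel '[-0.5,4,0.6,0.01,0,0,3, -1.2,8,1,0.02,0,0,3, -1.6,12,1.2,0.028,0,0,3, -2.1,16,1.4,0.028,0,0,3, -3,20,1.5,0.028,0,0,3, -3.9,23,1.6,0.028,0,0,3, -4.7,26.5,1.6,0.028,0,0,3, -5.5,29,1.7,0.028,0,0,3, -5.8,30.4,1.7,0.028,0,0,3, -5.8,30.4,1.7,0.028,0,0,3]' 45
python3 - <<'E'
from h import *
goal([.49,-.325,.16],tool([-.05,-1,0],np.radians(15)))
for n in("scene","top"):
    s=snap(n);f=s["frame"][90:210,180:340] if n=="scene" else s["frame"][180:300,340:500]
    cv2.imwrite(f"pics/{n}7.png",cv2.resize(f,(800,600),interpolation=3)[:,:,::-1])
E
```

```text
t: 6.37
tcp_pos: [0.4936, -0.3192, 0.1623]
tool_rot: [0.552, -0.441, 0.571, -0.419]
force: [-0.4, 0.8, -0.5]
finger_gap: 0.536
shift cm [ 0.52  0.38 -0.33] rot [-0.004  0.008  0.002] deg 0.5 q [-0.66  0.56  1.7  -0.32  0.74 -0.4 ] t 6.37 gap 0.536
```

View pics/scene7.png

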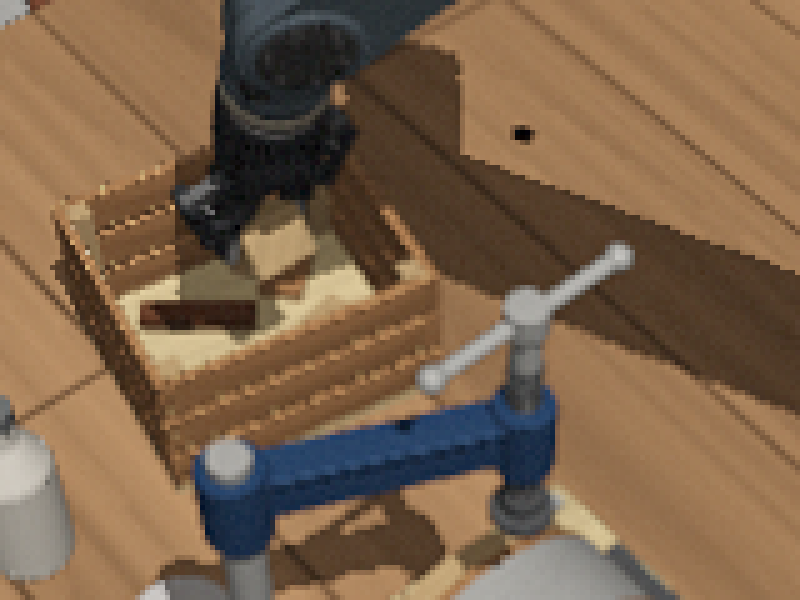

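View pics/top7.png

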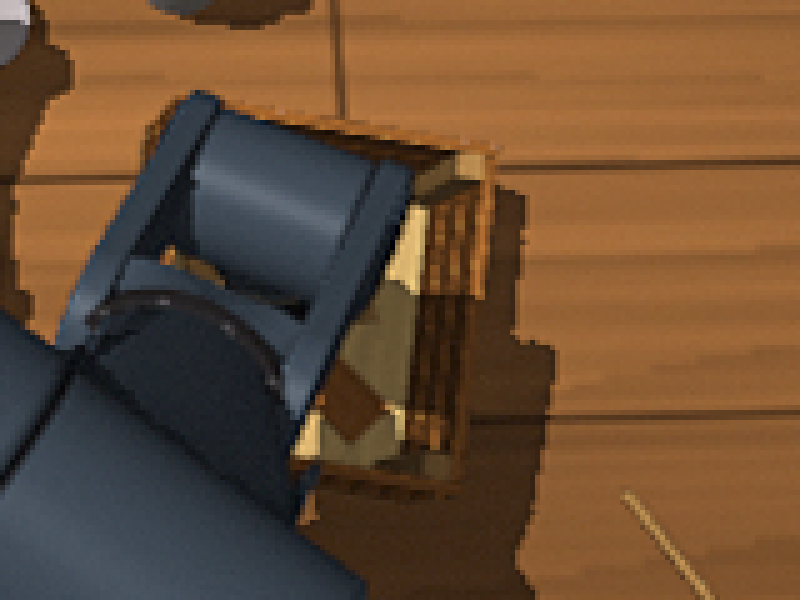

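```bash
python3 -m handwheel '[1.2,2,-0.3,0,0,0,3, 1.2,2,-0.3,0,0,0,3, 1.2,2,-0.3,0,0,0,8.5, 1.2,2,-0.3,0,0,0,8.5, 1.2,2,-0.3,0,0,0,8.5, 1.2,2,-0.3,0,0,0,8.5, 1.2,2,-0.3,0,0,0,8.5, 1.2,0,-0.3,0,0,0,8.5, 1.2,-4,-0.3,0,0,0,8.5, 1.2,-8,-0.3,0,0,0,8.5]' 45
python3 - <<'E'
from h import *
R=tool(XS,np.radians(25))
goal([.49,-.3,.3],tool([-.05,-1,0],np.radians(15)))
goal([.49,-.3,.5],R)
for n in("scene","top"):
    s=snap(n);f=s["frame"][90:210,180:340] if n=="scene" else s["frame"][180:300,340:500]
    cv2.imwrite(f"pics/{n}8.png",cv2.resize(f,(800,600),interpolation=3)[:,:,::-1])
E
```

```text
t: 7.3
tcp_pos: [0.4916, -0.3117, 0.247]
tool_rot: [0.551, -0.439, 0.573, -0.418]
force: [0.8, -0.1, 0.3]
finger_gap: 0.994
shift cm [ 0.28 -5.42 -0.18] rot [-0.009  0.006  0.006] deg 0.7 q [-0.65  0.44  1.64 -0.27  0.92 -0.46] t 7.3 gap 0.994
shift cm [  5.56 -24.71  -0.03] rot [ 0.023 -0.085 -0.168] deg 10.9 q [-0.65  0.44  1.64 -0.27  0.92 -0.46] t 7.3 gap 0.994
```

View pics/scene8.png

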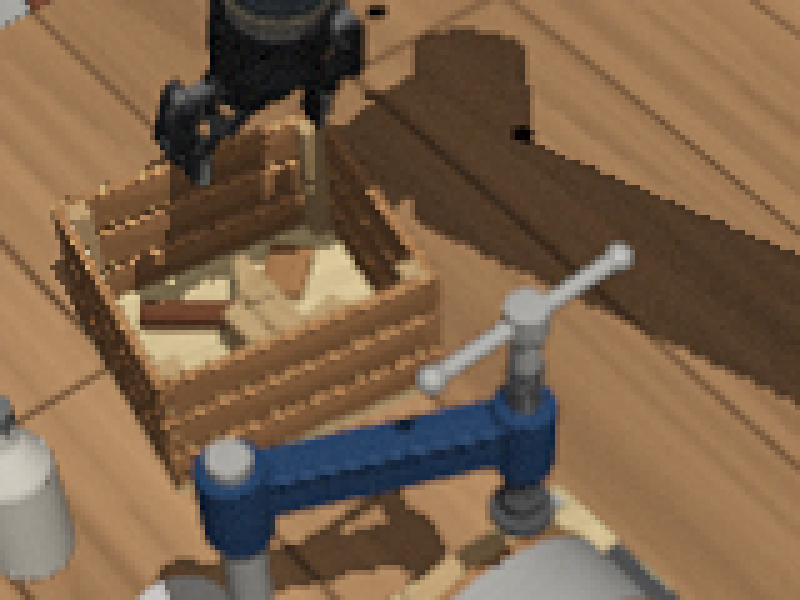

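The split caul lies on the crate floor at crop (255,290). Now I go back over the clamp.

```bash
python3 -m handwheel '[0.5,-4,0,0,0,-0.02,8.5, 1.5,-8,0,0,-0.02,-0.05,8.5, 2.5,-12,0,0.01,-0.04,-0.08,8.5, 3.5,-16,0,0.01,-0.06,-0.12,8.5, 4.5,-20,0,0.02,-0.08,-0.16,8.5, 5.5,-24.7,0,0.023,-0.085,-0.168,8.5, 5.5,-24.7,0,0.023,-0.085,-0.168,8.5]'
python3 - <<'E'
from h import *
goal([.49,-.02,.5],tool(XS,np.radians(25)))
goal([.48,.26,.5],tool(XS,np.radians(30)))
E
```

```text
t: 7.98
tcp_pos: [0.4922, -0.3002, 0.5095]
tool_rot: [0.603, -0.359, 0.594, -0.393]
force: [0.4, -0.4, 2.2]
finger_gap: 1.0
shift cm [-25.63 -11.3    1.1 ] rot [-0.015 -0.004  0.013] deg 1.2 q [-0.57  0.18  1.33 -0.36  1.36 -0.59] t 7.98 gap 1.0
shift cm [-50.86 -23.48   1.43] rot [-0.015 -0.005 -0.074] deg 4.3 q [-0.57  0.18  1.33 -0.36  1.36 -0.59] t 7.98 gap 1.0
```

```bash
python3 -m handwheel '[-3.7,-1.6,0.1,0,0,0,8.5, -7.4,-3.2,0.3,0,0,0,8.5, -11,-4.8,0.5,0,0,0,8.5, -15,-6.6,0.6,0,0,0,8.5, -18.5,-8.2,0.8,0,0,0,8.5, -22,-9.7,1,0,0,0,8.5, -26,-11.4,1.1,0,0,0,8.5, -29.6,-13.2,1.2,0,0,0,8.5, -33,-15,1.2,0,0,-0.02,8.5, -36.7,-16.8,1.3,-0.01,0,-0.04,8.5]'
python3 -m handwheel '[-3.7,-1.7,0.1,0,0,-0.03,8.5, -7.4,-3.4,0.1,0,0,-0.05,8.5, -11,-5,0.1,0,0,-0.05,8.5, -14,-6.5,0.1,0,0,-0.05,8.5, -14,-6.5,0.1,0,0,-0.05,8.5]'
python3 - <<'E'
from h import *
from scipy.optimize import least_squares
s=snap("top");pickle.dump(s,open("top9.pkl","wb"))
f=cv2.resize(s["frame"][220:270,150:217],(800,597),interpolation=3);cv2.imwrite("pics/t9.png",f[:,:,::-1])
p,R=grasp(CAUL,XC,np.radians(50),-.022,.008,.10,1); print(p); goal(p,R)
goal([.51,.40,.30],R)
E
```

```text
t: 8.82
tcp_pos: [0.4842, 0.1057, 0.4964]
tool_rot: [0.614, -0.355, 0.595, -0.378]
force: [0.9, -0.4, 0.5]
finger_gap: 0.999
t: 9.23
tcp_pos: [0.4791, 0.2638, 0.4869]
tool_rot: [0.624, -0.339, 0.602, -0.366]
force: [0.1, -0.9, -0.6]
finger_gap: 0.998
[0.5281 0.4404 0.09  ]
shift cm [-35.32  25.35   6.03] rot [-0.225  0.279 -0.338] deg 28.2 q [ 0.52  0.37  1.14 -0.48  1.86  0.39] t 9.28 gap 1.0
shift cm [-21.31   9.24   3.86] rot [-0.225  0.279 -0.338] deg 28.2 q [ 0.52  0.37  1.14 -0.48  1.86  0.39] t 9.28 gap 1.0
```

View pics/t9.png

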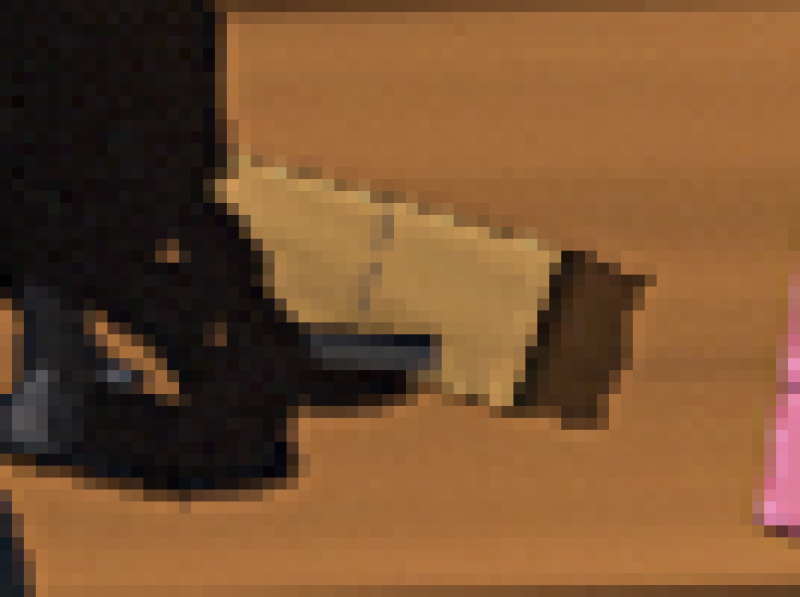

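```bash
python3 -m handwheel '[-3.6,1.6,0.7,-0.03,0.04,-0.05,8.5, -7.2,3.1,1.3,-0.06,0.08,-0.1,8.5, -11,4.6,2,-0.1,0.12,-0.15,8.5, -14.5,6.2,2.6,-0.15,0.19,-0.22,8.5, -18,7.8,3.3,-0.2,0.24,-0.3,8.5, -21.3,9.2,3.9,-0.225,0.279,-0.338,8.5, -21.3,9.2,3.9,-0.225,0.279,-0.338,8.5, -21.3,9.2,3.9,-0.225,0.279,-0.338,8.5]'
python3 - <<'E'
from h import *
a=pickle.load(open("top0.pkl","rb"));b=pickle.load(open("scene0.pkl","rb"))
def m(P):
    P=np.array(P);c=P.mean(0);d=(P[0]+P[1]-P[2]-P[3]);  # left minus right
    return c,-d/np.linalg.norm(d)
print(m([plane(a,120+u/4-.4,140+v/4-.4,.038)[:2] for u,v in((203,372),(183,425),(312,400),(291,458))]))
sc=280/800
print(m([plane(b,190+u*sc-.3,130+v*sc-.3,.038)[:2] for u,v in((528,487),(495,507),(487,411),(453,421))]))
p,R=grasp(CAUL,XC,np.radians(50),-.022,.008,.08,1); print(p); goal(p,R)
E
```

```text
t: 9.95
tcp_pos: [0.5116, 0.396, 0.295]
tool_rot: [0.622, -0.341, 0.693, -0.131]
force: [-1.1, -0.6, 0.8]
finger_gap: 0.99
(array([0.4981, 0.3454]), array([-0.2924, -0.9563]))
(array([0.5037, 0.3508]), array([-0.3243, -0.9459]))
[0.5234 0.4259 0.0771]
shift cm [-18.86  11.37   0.32] rot [0.008 0.001 0.01 ] deg 0.7 q [ 0.67  0.89  0.83 -0.53  2.15  0.86] t 9.95 gap 0.99
```

```bash
sed -i 's/^CAUL=.*/CAUL=np.array([.501,.3485,.019]);XC=np.array([-.305,-.952,0])/' h.py
python3 - <<'E'
from h import *
p,R=grasp(CAUL,XC,np.radians(50),-.022,.008,.06,1); print(p); goal(p,R)
E
```

```text
[0.5213 0.4118 0.0643]
shift cm [-18.96  13.27   0.56] rot [0.008 0.001 0.01 ] deg 0.7 q [ 0.67  0.89  0.83 -0.53  2.15  0.86] t 9.95 gap 0.99
```

```bash
python3 -m handwheel '[-3,2,0.1,0,0,0,8.5, -6.2,4.2,0.2,0,0,0,8.5, -9.4,6.4,0.3,0,0,0,8.5, -12.6,8.6,0.4,0.008,0,0.01,8.5, -15.8,11,0.5,0.008,0,0.01,8.5, -19,13.3,0.56,0.008,0,0.01,8.5, -19,13.3,0.56,0.008,0,0.01,8.5, -19,13.3,0.56,0.008,0,0.01,8.5]'
python3 - <<'E'
from h import *
p,R=grasp(CAUL,XC,np.radians(50),-.022,.008,0,1); print(p); goal(p,R)
for n in("scene","top"):
    s=snap(n);f=s["frame"][230:350,300:460] if n=="scene" else s["frame"][180:300,90:250]
    cv2.imwrite(f"pics/{n}10.png",cv2.resize(f,(800,600),interpolation=3)[:,:,::-1])
E
```

```text
t: 10.62
tcp_pos: [0.5239, 0.4134, 0.0732]
tool_rot: [0.615, -0.344, 0.695, -0.14]
force: [0.6, -0.3, 0.1]
finger_gap: 0.995
[0.5072 0.368  0.0257]
shift cm [-0.47  6.76 -0.23] rot [-0.004 -0.005 -0.01 ] deg 0.7 q [ 0.68  1.14  0.86 -0.46  1.88  1.02] t 10.62 gap 0.995
```

View pics/scene10.png

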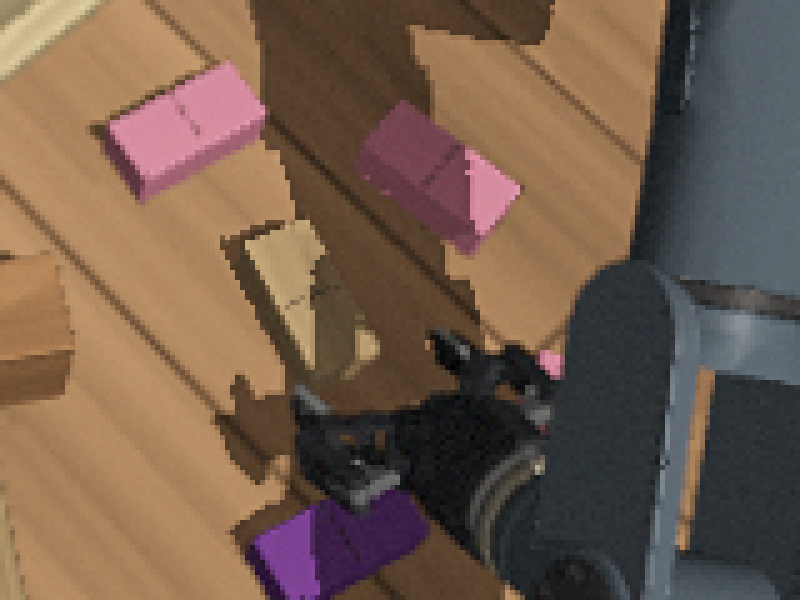

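View pics/top10.png

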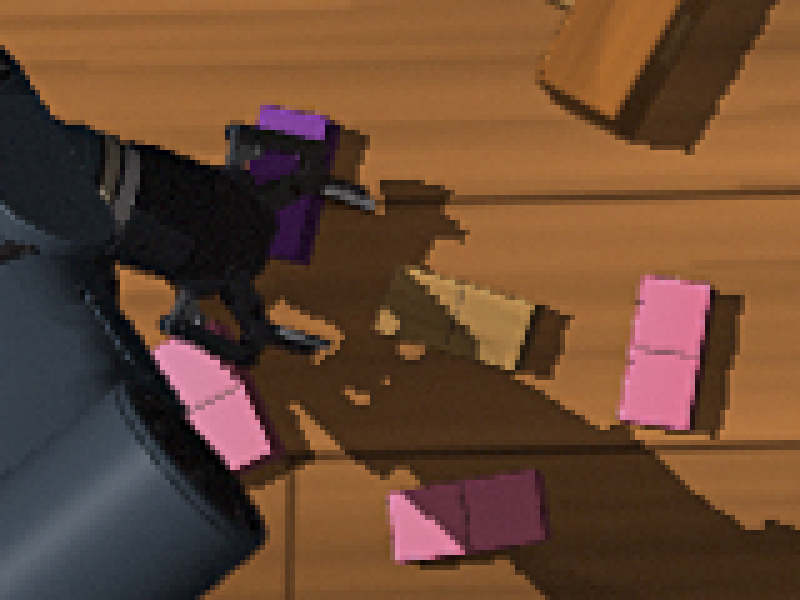

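Run:
```python
from h import *
a=pickle.load(open("top0.pkl","rb"))
xd=XC/np.linalg.norm(XC);yd=np.array([-xd[1],xd[0],0])
for n,u,v in(("pur",310,262),("pur",330,125),("pur",262,255),("pink",155,345),("pink",217,345),("pink",272,440)):
    p=plane(a,90+u/5-.4,180+v/5-.4,.038)+[.0025,.0025,0]; d=p-CAUL; print(n,(d@xd).round(4),(d@yd).round(4))
```

```text
pur -0.1038 0.0067
pur -0.1205 0.0965
pur -0.1354 0.0022
pink -0.183 -0.0731
pink -0.1443 -0.0617
pink -0.0902 -0.1097
```

Run:
```python
from h import *
for b in(.06,.03,0):
    p,R=grasp(CAUL,XC,np.radians(42),-.026,.009,b,1); print(p); goal(p,R)
```

```text
[0.5208 0.4102 0.0711]
shift cm [-0.04  0.9  -0.35] rot [-0.008 -0.009  0.122] deg 7.1 q [ 0.68  1.13  0.85 -0.46  1.89  1.02] t 10.72 gap 0.996
[0.5146 0.3911 0.0488]
shift cm [-0.41  3.88 -0.37] rot [-0.008 -0.009  0.122] deg 7.1 q [ 0.68  1.13  0.85 -0.46  1.89  1.02] t 10.72 gap 0.996
[0.5085 0.372  0.0265]
shift cm [-0.77  6.85 -0.4 ] rot [-0.008 -0.009  0.122] deg 7.1 q [ 0.68  1.13  0.85 -0.46  1.89  1.02] t 10.72 gap 0.996
```

```bash
python3 -m handwheel '[0,0.9,-0.3,-0.008,-0.009,0.122,8.5, 0,0.9,-0.3,-0.008,-0.009,0.122,8.5, -0.4,3.9,-0.4,-0.008,-0.009,0.122,8.5, -0.4,3.9,-0.4,-0.008,-0.009,0.122,8.5, -0.4,3.9,-0.4,-0.008,-0.009,0.122,8.5]'
python3 - <<'E'
from h import *
for b in(.03,0):
    p,R=grasp(CAUL,XC,np.radians(42),-.026,.009,b,1); print(p); goal(p,R)
s=snap("scene");f=s["frame"][230:350,300:460]
cv2.imwrite("pics/s11.png",cv2.resize(f,(800,600),interpolation=3)[:,:,::-1])
E
```

```text
t: 11.13
tcp_pos: [0.5129, 0.3905, 0.0458]
tool_rot: [0.596, -0.383, 0.682, -0.182]
force: [0.4, 0.1, 0.2]
finger_gap: 0.992
[0.5146 0.3911 0.0488]
shift cm [ 0.12 -0.3   0.15] rot [0.002 0.003 0.006] deg 0.4 q [ 0.65  1.08  1.02 -0.4   1.67  1.05] t 11.13 gap 0.992
[0.5085 0.372  0.0265]
shift cm [0.1  2.7  0.15] rot [0.002 0.003 0.006] deg 0.4 q [ 0.65  1.08  1.02 -0.4   1.67  1.05] t 11.13 gap 0.992
```

View pics/s11.png

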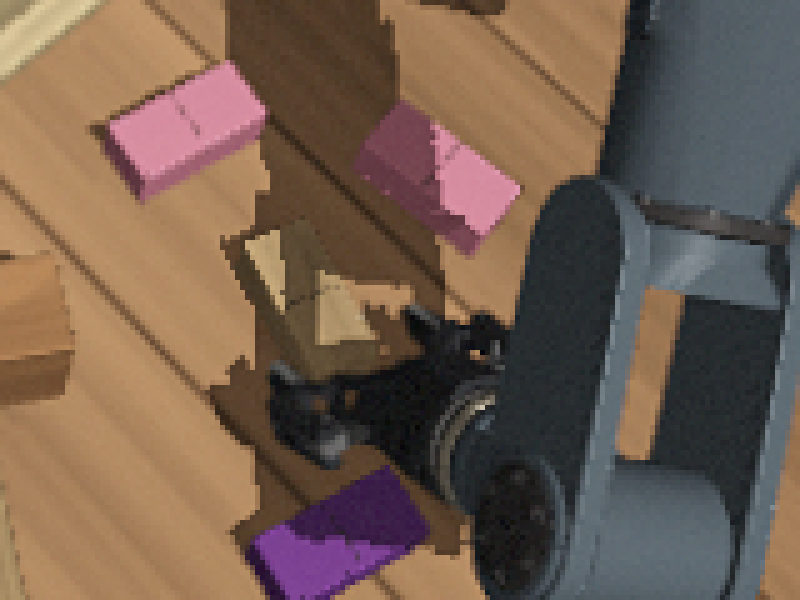

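Fingers at (275,375) and (410,315) straddle the caul, with pink and purple clear. I go in and close.

```bash
python3 -m handwheel '[0.1,1.5,0.1,0,0,0,8.5, 0.1,2.7,0.15,0,0,0.006,8.5, 0.1,2.7,0.15,0,0,0.006,8.5, 0.1,2.7,0.15,0,0,0.006,7, 0.1,2.7,0.15,0,0,0.006,5, 0.1,2.7,0.15,0,0,0.006,3, 0.1,2.7,0.15,0,0,0.006,3, 0.1,2.7,0.15,0,0,0.006,3, 0.1,2.7,0.15,0,0,0.006,3]' 45
python3 - <<'E'
from h import *
p,R=grasp(CAUL,XC,np.radians(42),-.026,.009,0,1); print(p); goal(p,R)
for n in("scene","top"):
    s=snap(n);f=s["frame"][230:350,300:460] if n=="scene" else s["frame"][180:300,90:250]
    pickle.dump(s,open(n+"12.pkl","wb"))
    cv2.imwrite(f"pics/{n}12.png",cv2.resize(f,(800,600),interpolation=3)[:,:,::-1])
E
```

```text
t: 11.93
tcp_pos: [0.5082, 0.3728, 0.0245]
tool_rot: [0.595, -0.384, 0.681, -0.185]
force: [1.7, 3.1, 4.5]
finger_gap: 0.533
[0.5085 0.372  0.0265]
shift cm [ 0.19 -0.1   0.06] rot [ 0.001  0.004 -0.002] deg 0.3 q [ 0.63  1.09  1.08 -0.4   1.6   1.06] t 11.93 gap 0.533
```

View pics/scene12.png

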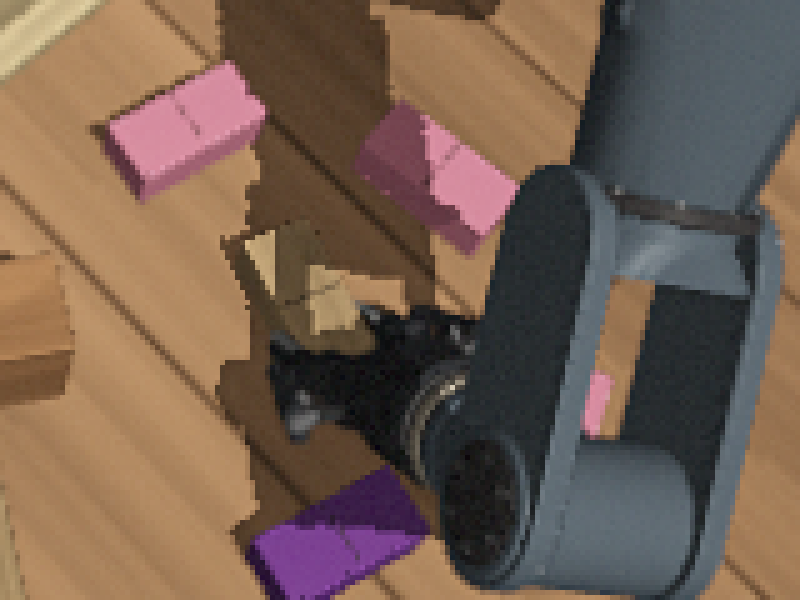

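View pics/top12.png

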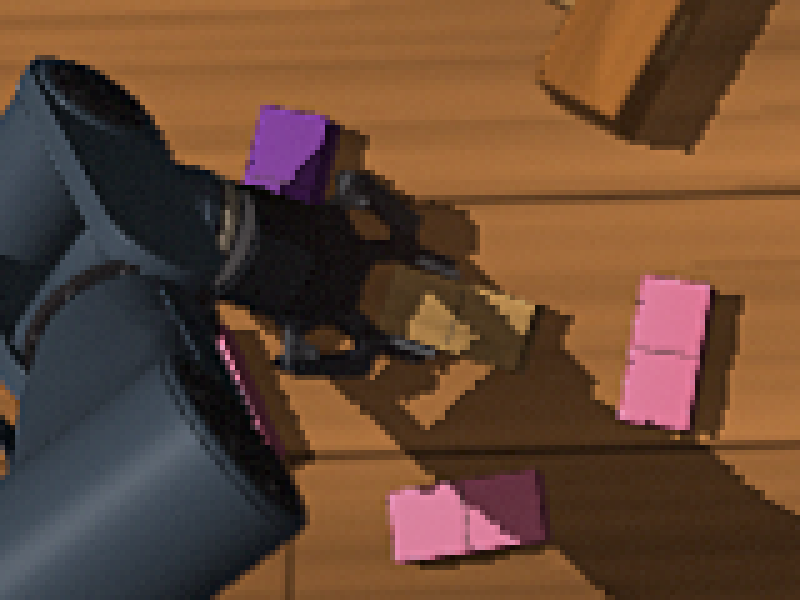

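```bash
cat >> h.py <<'E'
def held(): return pickle.load(open("held.pkl","rb"))
def place(off,crown=None,dyaw=0.):
    """TCP pose so caul centre is at crown + off (form axes; z rel. crown incl. .019)"""
    R0,rel,xc=held(); c=CROWN2 if crown is None else crown
    y=np.arctan2(XF[1],XF[0])-np.arctan2(xc[1],xc[0])+dyaw
    Z=Ro.from_rotvec([0,0,y]); o=XF*off[0]+YF*off[1]+np.array([0,0,.019+off[2]])
    return c+o+Z.apply(rel), Z*R0
CROWN2=np.array([.541,.0215,.128])
E
python3 - <<'E'
from h import *
from station import manip
st=manip.sense();p=np.array(st["tcp_pos"]);R=Ro.from_quat(st["tool_rot"]);z=R.apply([0,0,1]);a=R.apply([0,1,0])
xc=np.array([z[1],-z[0],0]);xc/=np.linalg.norm(xc)
print("xc",xc,"lean",np.degrees(np.arccos(-a[2])),"zt",z)
yc=np.array([-xc[1],xc[0],0])
rel=-xc*((CAUL-p)@xc); rel[2]=p[2]-.019   # caul centred across jaws
print("along",(CAUL-p)@xc,"across",(CAUL-p)@yc)
pickle.dump((R,rel,xc),open("held.pkl","wb"))
goal(p+[0,0,.10],R)
for o in((-.15,0,.10),(-.12,0,.012),(0,0,.008)):
    q,Q=place(o);print(o,q);goal(q,Q)
E
```

```text
xc [-0.3033 -0.9529  0.    ] lean 41.918950685564326 zt [ 0.9529 -0.3033 -0.0037]
along 0.025205430642470446 across 0.0005233275948166349
shift cm [ 6.68 -7.44 -0.04] rot [0. 0. 0.] deg 0.0 q [ 0.63  1.09  1.08 -0.4   1.6   1.06] t 12.03 gap 0.534
(-0.15, 0, 0.1) [0.5368 0.1967 0.2525]
shift cm [27.09 -6.36  7.98] rot [ 0.222 -0.247 -0.001] deg 19.0 q [ 0.63  1.09  1.08 -0.4   1.6   1.06] t 12.03 gap 0.534
(-0.12, 0, 0.012) [0.5375 0.1667 0.1645]
shift cm [23.32  2.08  8.99] rot [ 0.222 -0.247 -0.001] deg 19.0 q [ 0.63  1.09  1.08 -0.4   1.6   1.06] t 12.03 gap 0.534
(0, 0, 0.008) [0.5404 0.0467 0.1605]
shift cm [31.5   9.94 12.91] rot [ 0.222 -0.247 -0.001] deg 19.0 q [ 0.63  1.09  1.08 -0.4   1.6   1.06] t 12.03 gap 0.534
```

```bash
python3 -m handwheel '[1.7,-1.9,0,0,0,0,3, 4,-4.5,0,0,0,0,3, 7,-7.6,0.2,0,0,0,3, 10,-8.8,1.2,0.02,-0.02,0,3, 13.5,-9,2.6,0.07,-0.08,0,3, 17,-8.5,4,0.12,-0.13,0,3, 20.5,-8,5.5,0.16,-0.18,0,3, 24,-7,6.9,0.2,-0.22,0,3, 27,-6.4,8,0.222,-0.247,0,3, 27,-6.4,8,0.222,-0.247,0,3]' 45
python3 - <<'E'
from h import *
for o in((-.15,0,.10),(-.12,0,.015)):
    q,Q=place(o);print(o,q);goal(q,Q)
for n in("scene","top"):
    s=snap(n);f=s["frame"][160:310,240:440] if n=="scene" else s["frame"][160:310,180:380]
    pickle.dump(s,open(n+"13.pkl","wb"))
    cv2.imwrite(f"pics/{n}13.png",cv2.resize(f,(800,600),interpolation=3)[:,:,::-1])
E
```

```text
t: 12.87
tcp_pos: [0.5363, 0.192, 0.2544]
tool_rot: [0.65, -0.282, 0.642, -0.293]
force: [-0.1, -0.3, -0.2]
finger_gap: 0.532
(-0.15, 0, 0.1) [0.5368 0.1967 0.2525]
shift cm [-0.47 -0.17  0.06] rot [ 0.004 -0.002  0.002] deg 0.3 q [ 0.45  0.64  1.41 -0.66  1.47  0.62] t 12.87 gap 0.532
(-0.12, 0, 0.015) [0.5375 0.1667 0.1675]
shift cm [-3.94  8.15  0.12] rot [ 0.004 -0.002  0.002] deg 0.3 q [ 0.45  0.64  1.41 -0.66  1.47  0.62] t 12.87 gap 0.532
```

View pics/scene13.png

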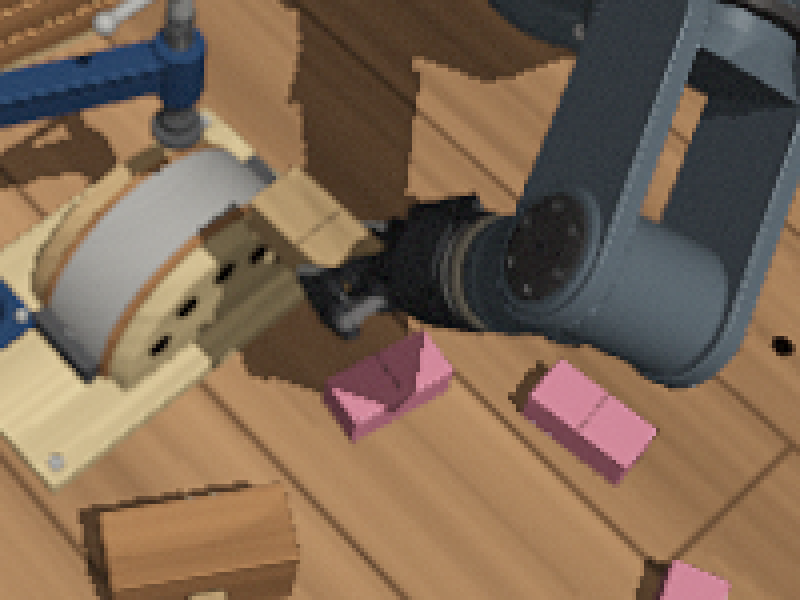

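View pics/top13.png

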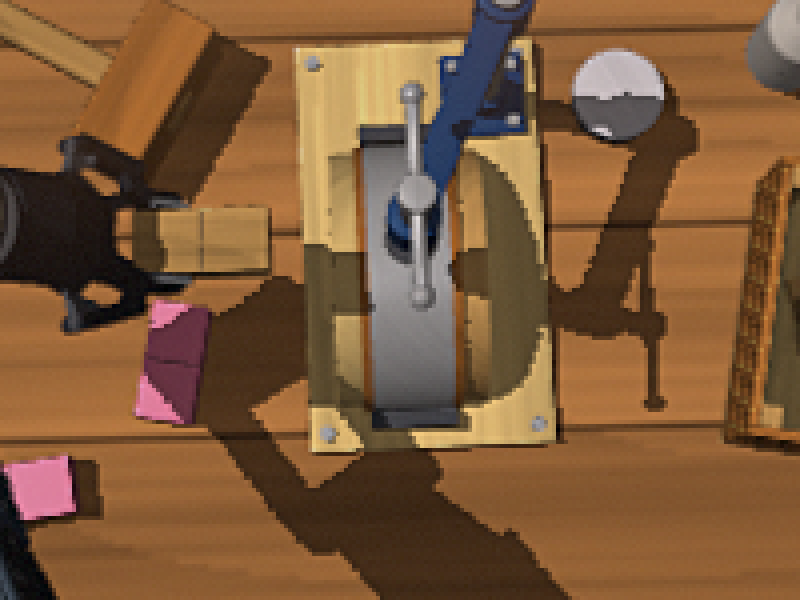

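```bash
cat >> h.py <<'E'
def tri(a,ua,va,b,ub,vb):
    o1,d1=ray(a,ua,va);o2,d2=ray(b,ub,vb);d1/=np.linalg.norm(d1);d2/=np.linalg.norm(d2)
    A=np.column_stack([d1,-d2]);k=np.linalg.lstsq(A,o2-o1,rcond=None)[0]
    p,q=o1+k[0]*d1,o2+k[1]*d2; return (p+q)/2,(np.linalg.norm(p-q)*1000).round(1)
E
python3 - <<'E'
from h import *
from station import manip
a=pickle.load(open("top13.pkl","rb"));b=pickle.load(open("scene13.pkl","rb"))
R0,rel,xc=held();st=manip.sense();R=Ro.from_quat(st["tool_rot"])
c=np.array(st["tcp_pos"])-(R*R0.inv()).apply(rel);print("expected top centre",c+[0,0,.019])
e=.38
T=lambda u,v:(180+u/4-e,160+v/4-e); S=lambda u,v:(240+u/4-e,160+v/4-e)
print("pencil tri",tri(a,*T(202.5,239),b,*S(321,230)))
print("top ends edges",plane(a,*T(270,238),c[2]+.019)[:2],"pencil top",plane(a,*T(202.5,239),c[2]+.019)[:2],"pencil scene",plane(b,*S(321,230),c[2]+.019)[:2])
m=tri(a,120+657/4-e,140+272/4-e,b,190+272*.35-.3,130+62*.35-.3);print("screw top tri",m)
# t-bar ends
print("tbar near",tri(a,120+661/4-e,140+377/4-e,b,190+325*.35-.3,130+34*.35-.3),"far",tri(a,120+651/4-e,140+173/4-e,b,190+219*.35-.3,130+103*.35-.3))
# scene base bolts/corners
for n,ut,us in(("left near",(258,273),None),):pass
for n,t,u in(("near-left bolt",(120+569/4,140+514/4),(190+384*.35,130+261*.35)),("far-left bolt",(120+553/4,140+144/4),(190+184*.35,130+415*.35))):
    print(n,plane(a,t[0]-e,t[1]-e,.02),plane(b,u[0]-.3,u[1]-.3,.02))
E
```

```text
expected top centre [0.5369 0.1706 0.2648]
pencil tri (array([0.5361, 0.1677, 0.2613]), np.float64(0.6))
top ends edges [0.5352 0.1199] pencil top [0.5357 0.1671] pencil scene [0.5376 0.1693]
screw top tri (array([0.54  , 0.0198, 0.4052]), np.float64(0.3))
tbar near (array([0.4742, 0.0191, 0.3971]), np.float64(0.0)) far (array([0.605 , 0.0222, 0.3991]), np.float64(1.3))
near-left bolt [0.4118 0.0864 0.02  ] [0.4151 0.0905 0.02  ]
far-left bolt [0.7213 0.0934 0.02  ] [0.723  0.0963 0.02  ]
```

Both views put the held caul's middle within 3 mm of where I expected, and they put the screw axis at (0.540, 0.020). I insert with that correction.

```bash
sed -i 's/^CROWN2=.*/CROWN2=np.array([.5408,.0232,.128])/' h.py
python3 - <<'E'
from h import *
for o in((-.12,0,.014),(-.08,0,.014),(-.03,0,.012),(0,0,.012)):
    q,Q=place(o);print(o,q);goal(q,Q)
E
```

```text
(-0.12, 0, 0.014) [0.5373 0.1684 0.1665]
shift cm [-3.61  8.15  0.08] rot [ 0.004 -0.001 -0.001] deg 0.2 q [ 0.45  0.65  1.41 -0.65  1.47  0.63] t 12.97 gap 0.535
(-0.08, 0, 0.014) [0.5383 0.1284 0.1665]
shift cm [-0.63 10.82  0.1 ] rot [ 0.004 -0.001 -0.001] deg 0.2 q [ 0.45  0.65  1.41 -0.65  1.47  0.63] t 12.97 gap 0.535
(-0.03, 0, 0.012) [0.5395 0.0784 0.1645]
shift cm [ 2.96 14.31  0.11] rot [ 0.004 -0.001 -0.001] deg 0.2 q [ 0.45  0.65  1.41 -0.65  1.47  0.63] t 12.97 gap 0.535
(0, 0, 0.012) [0.5402 0.0484 0.1645]
shift cm [ 5.19 16.31  0.12] rot [ 0.004 -0.001 -0.001] deg 0.2 q [ 0.45  0.65  1.41 -0.65  1.47  0.63] t 12.97 gap 0.535
```

```bash
python3 -m handwheel '[-1.8,4,0,0,0,0,3, -3.6,8.1,0.1,0.004,0,0,3, -3.6,8.1,0.1,0.004,0,0,3, -2.4,9.5,0.1,0.004,0,0,3, -0.6,10.8,0.1,0.004,0,0,3, 1.2,12.5,0.1,0.004,0,0,3, 3,14.3,0.1,0.004,0,0,3, 4.2,15.3,0.1,0.004,0,0,3, 5.2,16.3,0.1,0.004,0,0,3, 5.2,16.3,0.1,0.004,0,0,3]' 45
python3 - <<'E'
from h import *
for o in((0,0,.012),(0,0,.003),(0,0,0)):
    q,Q=place(o);print(o,q);goal(q,Q)
for n in("scene","top"):
    s=snap(n);f=s["frame"][170:275,250:390] if n=="scene" else s["frame"][170:275,230:370]
    pickle.dump(s,open(n+"14.pkl","wb"))
    cv2.imwrite(f"pics/{n}14.png",cv2.resize(f,(800,600),interpolation=3)[:,:,::-1])
E
```

```text
t: 13.8
tcp_pos: [0.5409, 0.0479, 0.1648]
tool_rot: [0.651, -0.28, 0.641, -0.295]
force: [-0.5, 0.2, -0.9]
finger_gap: 0.535
(0, 0, 0.012) [0.5402 0.0484 0.1645]
shift cm [-0.06 -0.01 -0.06] rot [0.    0.    0.001] deg 0.1 q [ 0.22  0.69  1.65 -0.81  1.14  0.68] t 13.8 gap 0.535
(0, 0, 0.003) [0.5402 0.0484 0.1555]
shift cm [-0.66  0.66 -0.06] rot [0.    0.    0.001] deg 0.1 q [ 0.22  0.69  1.65 -0.81  1.14  0.68] t 13.8 gap 0.535
(0, 0, 0) [0.5402 0.0484 0.1525]
shift cm [-0.86  0.88 -0.06] rot [0.    0.    0.001] deg 0.1 q [ 0.22  0.69  1.65 -0.81  1.14  0.68] t 13.8 gap 0.535
```

View pics/scene14.png

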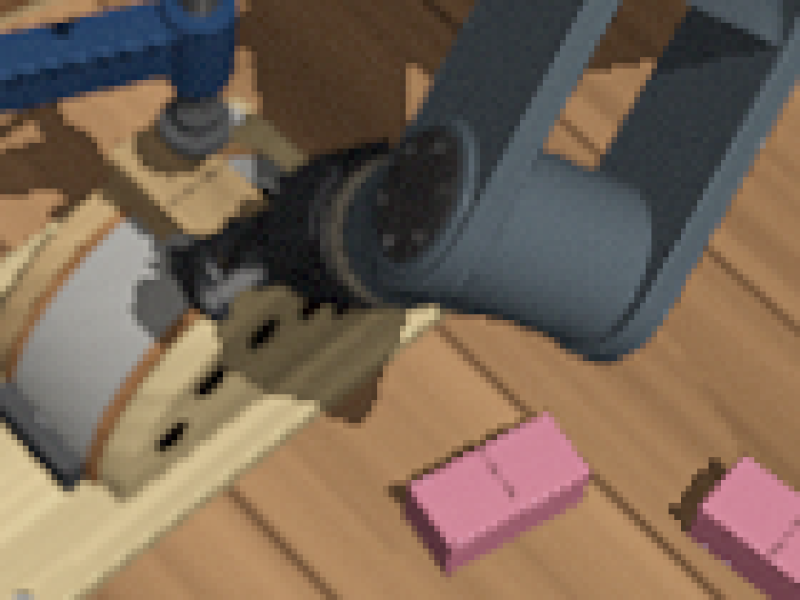

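View pics/top14.png

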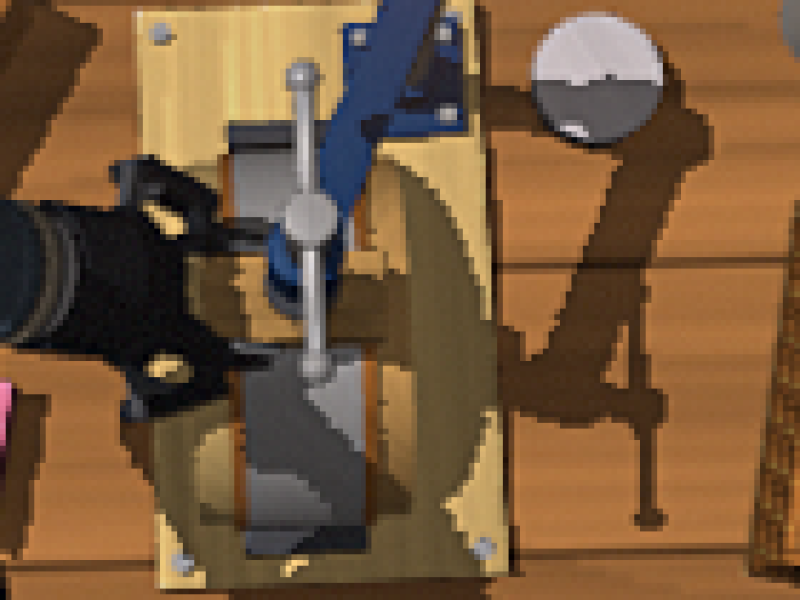

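The caul is under the screw, with the gripper clear of the pad. I lower it gently.

```bash
python3 -m handwheel '[-0.2,0.2,0,0,0,0,3, -0.45,0.45,0,0,0,0,3, -0.66,0.66,-0.05,0,0,0,3, -0.66,0.66,-0.05,0,0,0,3]' 45
python3 -m handwheel '[-0.07,0.07,0,0,0,0,3, -0.14,0.15,0,0,0,0,3, -0.2,0.22,0,0,0,0,3, -0.2,0.22,0,0,0,0,3]' 45
python3 - <<'E'
from h import *
for o in((0,0,.003),(0,0,0)):
    q,Q=place(o);print(o,q);goal(q,Q)
E
```

```text
t: 14.23
tcp_pos: [0.5399, 0.0506, 0.1545]
tool_rot: [0.651, -0.28, 0.64, -0.296]
force: [0.9, -0.5, -1.7]
finger_gap: 0.531
t: 14.57
tcp_pos: [0.5404, 0.0499, 0.1525]
tool_rot: [0.65, -0.28, 0.641, -0.296]
force: [0.2, 0.0, -1.2]
finger_gap: 0.531
(0, 0, 0.003) [0.5402 0.0484 0.1555]
shift cm [ 0.31 -0.13 -0.02] rot [-0.002  0.001  0.   ] deg 0.1 q [ 0.23  0.71  1.66 -0.82  1.12  0.7 ] t 14.57 gap 0.531
(0, 0, 0) [0.5402 0.0484 0.1525]
shift cm [ 0.11  0.1  -0.02] rot [-0.002  0.001  0.   ] deg 0.1 q [ 0.23  0.71  1.66 -0.82  1.12  0.7 ] t 14.57 gap 0.531
```

```bash
python3 -m handwheel '[0.05,0.1,0,0,0,0,3, 0.05,0.17,0,0,0,0,3, 0.05,0.17,0,0,0,0,3]' 45
python3 -m handwheel '[-0.06,0.08,0,0,0,0,3, -0.1,0.11,0,0,0,0,3, -0.1,0.11,0,0,0,0,3]' 45
```

```text
t: 14.82
tcp_pos: [0.5407, 0.0483, 0.1525]
tool_rot: [0.65, -0.28, 0.642, -0.296]
force: [-0.5, 2.3, 3.5]
finger_gap: 0.532
t: 15.07
tcp_pos: [0.5407, 0.0483, 0.1524]
tool_rot: [0.65, -0.279, 0.642, -0.296]
force: [-2.4, 3.9, 10.8]
finger_gap: 0.539
```

```bash
python3 -m handwheel '[0.1,-0.1,0,0,0,0,3, 0.1,-0.1,0,0,0,0,3]' 45
python3 - <<'E'
from h import *
goal(*place((0,0,0)))
for n in("scene","top"):
    s=snap(n);pickle.dump(s,open(n+"15.pkl","wb"))
s=pickle.load(open("scene15.pkl","rb"));f=s["frame"][170:245,250:350]
cv2.imwrite("pics/s15.png",cv2.resize(f,(800,600),interpolation=3)[:,:,::-1])
E
```

```text
t: 15.23
tcp_pos: [0.5407, 0.0483, 0.1524]
tool_rot: [0.65, -0.28, 0.642, -0.296]
force: [-0.9, 3.4, 6.2]
finger_gap: 0.533
shift cm [ 0.   -0.01 -0.05] rot [-0.003  0.     0.   ] deg 0.2 q [ 0.22  0.71  1.66 -0.82  1.11  0.7 ] t 15.23 gap 0.533
```

View pics/s15.png

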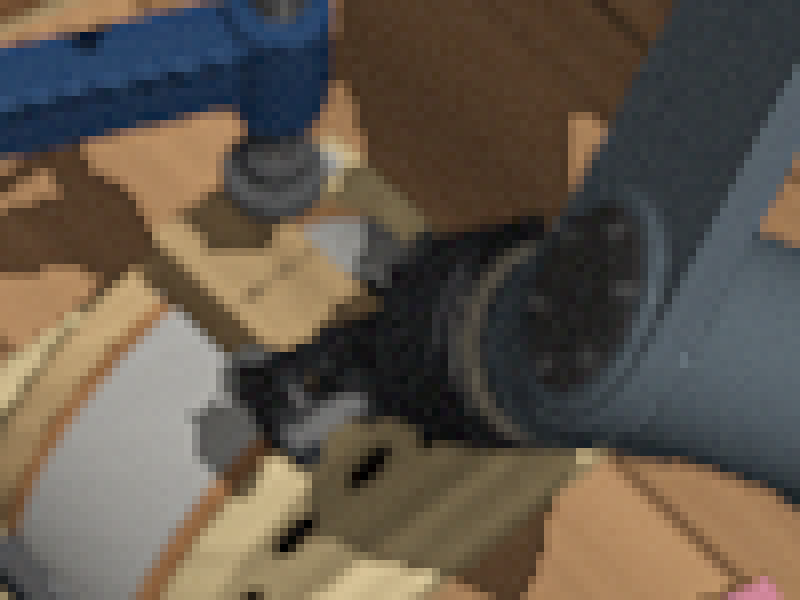

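Run:
```python
from h import *
b=pickle.load(open("scene15.pkl","rb"))
f=lambda u,v:plane(b,250+u/8-.44,170+v/8-.44,.166)
print(f(243,301),f(318,246),(f(243,301)+f(318,246))/2, "far-left corner",f(155,240),"near-left?",f(200,195))
```

```text
[0.5586 0.0244 0.166 ] [0.5197 0.0232 0.166 ] [0.5391 0.0238 0.166 ] far-left corner [ 0.5668 -0.0192  0.166 ] near-left? [ 0.5397 -0.0247  0.166 ]
```

```bash
python3 -m handwheel '[0.05,-0.06,0,0,0,0,3, 0.05,-0.06,0,0,0,0,4.8, 0.05,-0.06,0,0,0,0,5.2, 0.05,-0.06,0,0,0,0,5.8, 0.05,-0.06,0,0,0,0,6.5, 0.05,-0.06,0,0,0,0,7.5, 0.05,-0.06,0,0,0,0,8.5, 0.05,-0.06,0,0,0,0,8.5, 0.05,-0.06,0,0,0,0,8.5]' 20
python3 - <<'E'
from h import *
for n in("scene","top"):
    s=snap(n);pickle.dump(s,open(n+"16.pkl","wb"))
s=pickle.load(open("scene16.pkl","rb"));f=s["frame"][170:245,250:350]
cv2.imwrite("pics/s16.png",cv2.resize(f,(800,600),interpolation=3)[:,:,::-1])
E
```

```text
t: 16.08
tcp_pos: [0.5403, 0.0483, 0.1522]
tool_rot: [0.65, -0.28, 0.641, -0.296]
force: [0.3, 0.4, -0.6]
finger_gap: 0.992
```

View pics/s16.png

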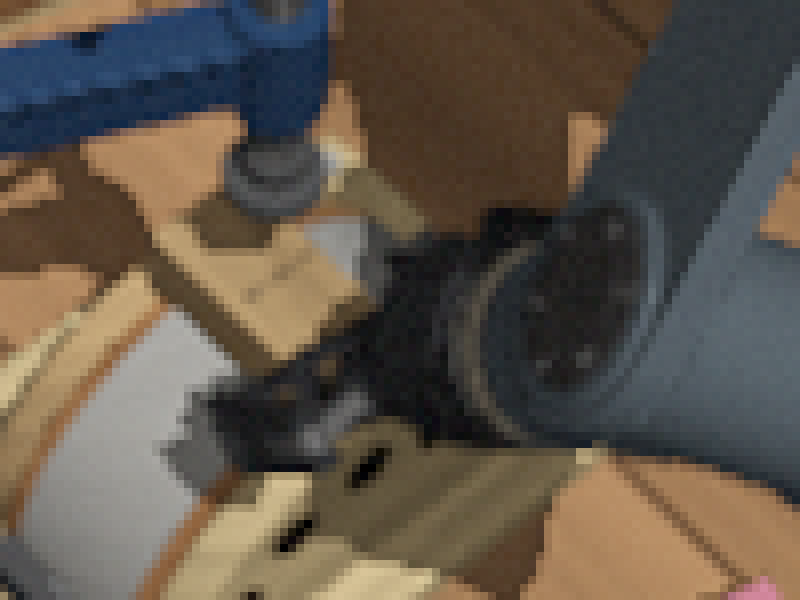

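The caul rests on its own. I withdraw straight back along the tool axis.

```bash
python3 -m handwheel '[0,-1,0,0,0,0,8.5, 0,-2.5,0,0,0,0,8.5, -0.3,-5,0,0,0,0,8.5, -0.6,-8,0,0,0,0,8.5, -1,-12,0,0,0,0,8.5, -1,-15,0,0,0,0,8.5, -1,-18,0,0,0,0,8.5, -1,-21,0,0,0,0,8.5, -1,-21,0,0,0,0,8.5]'
python3 - <<'E'
from h import *
for n in("scene","top"):
    s=snap(n);pickle.dump(s,open(n+"17.pkl","wb"))
    cv2.imwrite(f"pics/{n}17f.png",s["frame"][:,:,::-1])
    f=s["frame"][150:262,225:375] if n=="scene" else s["frame"][180:255,230:330]
    cv2.imwrite(f"pics/{n}17.png",cv2.resize(f,(800,600),interpolation=3)[:,:,::-1])
    C=cloud(s);hsv=cv2.cvtColor(s["frame"],cv2.COLOR_RGB2HSV)
    m=(C[...,2]>.150)&(C[...,2]<.180)&(C[...,1]>-.05)&(C[...,1]<.09)&(C[...,0]>.48)&(C[...,0]<.60)&(hsv[...,1]>50)
    m=cv2.morphologyEx(m.astype(np.uint8),cv2.MORPH_OPEN,np.ones((3,3)))>0
    P=C[m]; P=P[abs(P[:,2]-np.median(P[:,2]))<.008]
    A=np.c_[P[:,:2]-P[:,:2].mean(0),np.ones(len(P))];k=np.linalg.lstsq(A,P[:,2],rcond=None)[0]
    print(n,len(P),cv2.minAreaRect(P[:,:2].astype(np.float32)*1000),"z",np.median(P[:,2]),"slopes",k[:2])
E
```

```text
t: 16.93
tcp_pos: [0.5387, 0.2005, 0.3071]
tool_rot: [0.647, -0.279, 0.643, -0.301]
force: [1.3, 1.0, 1.3]
finger_gap: 0.998
scene 389 ((545.194580078125, 25.602025985717773), (49.30792999267578, 96.68154907226562), 0.4660784602165222) z 0.16505176662773088 slopes [-0.0169 -0.0142]
top 328 ((539.4267578125, 21.710466384887695), (47.712677001953125, 94.95409393310547), 1.3981093168258667) z 0.1666026829020343 slopes [-0.0054  0.0044]
```

View pics/scene17.png

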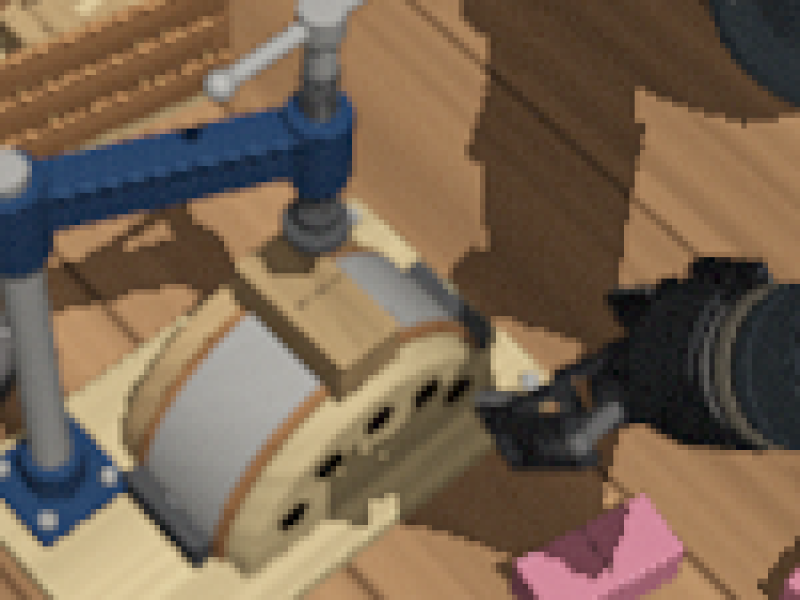

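View pics/top17f.png

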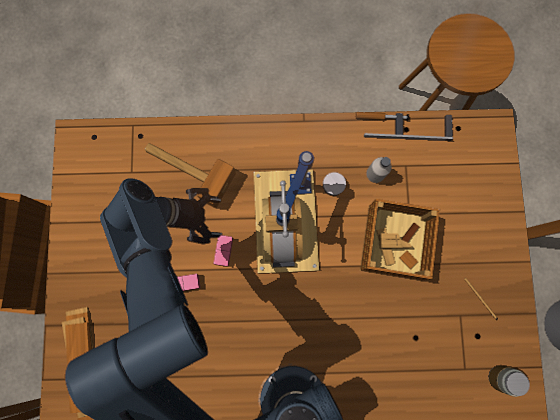

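View pics/top17.png

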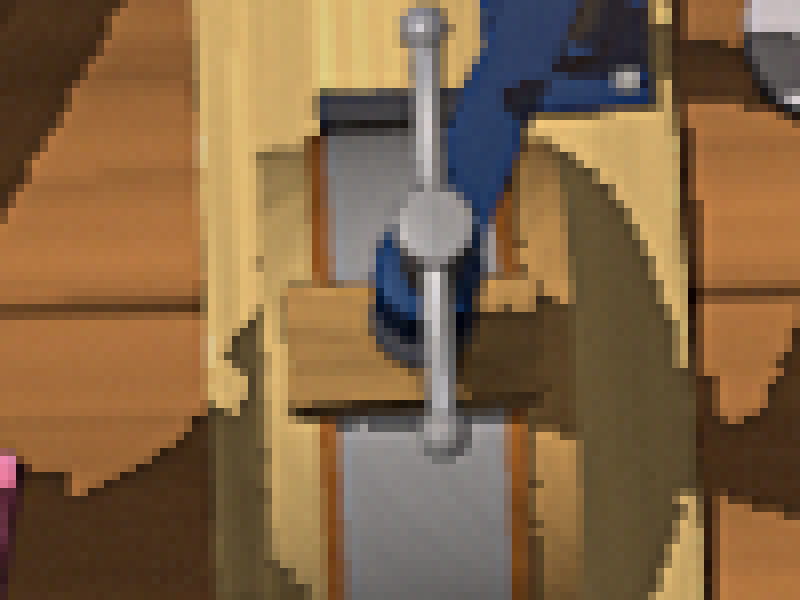

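The caul sits level under the pad (scene crop, centre about (318,310)), about 2–3 mm off the screw axis. The split caul is in the crate, and the mallet, bottle and tin are unmoved. I hold a few rows, check again and hand in.

```bash
python3 -m handwheel '[0,0,0,0,0,0,8.5, 0,0,0,0,0,0,8.5, 0,0,0,0,0,0,8.5, 0,0,0,0,0,0,8.5, 0,0,0,0,0,0,8.5, 0,0,0,0,0,0,8.5]'
python3 - <<'E'
from h import *
from station import manip
o=pickle.load(open("scene17.pkl","rb"))["frame"].astype(int);a=snap("scene")["frame"].astype(int)
print("diff around caul",abs(a-o)[190:230,265:310].max(),abs(a-o)[190:230,265:310].mean())
f0=pickle.load(open("top0.pkl","rb"))["frame"].astype(int);f1=snap("top")["frame"].astype(int)
for n,(u,v) in dict(glue=(380,168),tin=(335,183),mallet=(222,180)).items(): print(n,abs(f0-f1)[v-12:v+12,u-12:u+12].mean().round(1))
print(manip.sense()["force"]); print(manip.sign_off())
E
```

```text
t: 17.53
tcp_pos: [0.5369, 0.1955, 0.3014]
tool_rot: [0.651, -0.28, 0.641, -0.296]
force: [-0.9, 0.3, 0.5]
finger_gap: 0.996
diff around caul 36 1.4485185185185185
glue 12.1
tin 13.9
mallet 9.4
[-0.1767 -0.163  -0.1965]
the job is handed in; nothing more can be done
None
```

Run:
```python
from h import *
g=lambda n:cv2.cvtColor(pickle.load(open(n,"rb"))["frame"],cv2.COLOR_RGB2GRAY).astype(np.float32)
a,b=g("top0.pkl"),g("top17.pkl")
for n,(u,v) in dict(glue=(380,168),tin=(335,183),mallet=(222,180),bench=(450,160)).items():
    A,B=a[v-16:v+16,u-16:u+16],b[v-16:v+16,u-16:u+16]
    print(n,cv2.phaseCorrelate(A.copy(),B.copy()),abs(A-B).mean(),A.mean(),B.mean())
```

```text
glue ((0.0495808274446059, 0.02731969689782865), 0.9786789559293538) 11.807617 89.640625 101.44824
tin ((-0.07583757626319354, 0.06506541840667346), 1.0022148911375552) 12.422852 95.333984 107.756836
mallet ((0.16394060463778004, 0.0260549873786875), 0.7637512765359133) 10.830078 79.87891 88.18945
bench ((0.10015226134511401, 0.009016399121561491), 0.9297525483416393) 12.964844 100.12988 113.09473
```

The split caul is in the scrap crate, and the sound (tan, pencil-lined) caul sits balanced on the crown under the screw's pad. I handed the job in at about 17.6 s. The handover reported no verdict.

How it went: I took the split caul out from the left with the tool leaning 50° along the crown, carried it over the clamp and dropped it in the crate. I gripped the sound caul with a 42° lean, lowered it onto the crown until it touched, released it and backed straight out.

Last checks:
- **Position:** the top camera shows the caul's centre about 2 mm from the screw axis. The scene camera's raw reading is about 5–6 mm further off, its usual offset from the top camera (up to about 5 mm), and still within 15 mm.
- **Level and direction:** the slopes measured on its top are 0.02 or less, and the long side is within about 1–2° of the crown line. It looked still between two pictures about 0.6 s apart.
- **Split caul:** it lies on the crate floor, well inside the walls.
- **Bystanders:** the mallet, glue bottle and wax tin shifted by less than 0.2 px between the first and last top pictures. My first plain picture difference there (9–14 grey levels) did not look clean, but bare bench changed just as much, so it came from a brightness change.
- **Forces:** wrist force was below 1 N in the last readings, with the arm clear of everything. The highest value I saw was about 11 N, while pressing the caul onto the crown.

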